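Queue dried casting flasks in the roller lane

ROBOT

A 6-joint arm with a two-finger parallel gripper is mounted at the origin on a cart in front of the work surface, level with it; the furniture and walls round the work are solid. World frame = base frame: x ahead of the robot, y to its left, z up, the work surface at z = 0. Lengths are in m, angles in rad, forces in N, time in s.
With the tool pointing down it reaches from about 0.4 to 0.825 m from the base axis. Payload 7 kg.
Tool frame: the origin (TCP) lies at the very end of the fingers, on their centre line; the grasp point (between the pads) lies 19 mm behind it (arm.hold_point_z is the distance from the TCP to the grasp point, in m); z points along the fingers, y is the direction in which the jaws open and shut (so a half turn about z gives the same grasp; the last joint's range is limited). The gripper opens to 85 mm and grips with 20 to 120 N. Pads are 22 mm wide; open, the fingers measure 114 mm over their backs; the gripper's body (76 mm by 85 mm) begins 54 mm behind the grasp point. The pads swing forward as they close: fully open they stand 13 mm farther back than shut.
Start: joints at [-0.958, 0.359, 0.012, 0, -1.224, -0.288], TCP at [0.215, -0.64, 0.231] pointing down, gripper open.
Joint ranges: [-3.07, 3.07], [-1.43, 2.12], [-1.02, 1.25], [-3.03, 1.67], [-3.05, -0], [-3.03, 3.03]. Speed limits (rad/s): [2.39, 2.39, 3.01, 3.14, 3.14, 3.14].

INTERFACE

Orientations are given as a rotation vector (axis times angle).
In Python, from bench import observe, capture, get_calibration, arm gives the robot as it stands. The module is installed in compiled form; this text tells all that it offers.
- The arm moves only by the tool send_rows, never from a script. Its argument "rows" is a list of rows, each a list of 3 entries, a list of its own where there are three numbers: the shift along the world's x, y, z in m, then the turn, a rotation vector about the world's x, y, z in rad, then the finger opening in m, from 0 to 0.0854. A call has 1 to 20 rows; each row is the pose to reach, as a shift and turn from the pose commanded when the call began; what a row does not reach only later rows make up. A row lasts 1/8 s, in which the tool goes at most 62.5 mm and 10.7 degrees, less where a joint would pass 70% of its speed; a pose out of reach is approached as far as the arm can. A call with a gripper value outside its range is refused whole. The fingers move at their own pace and stop on an object; "force" is the grip in N (left out, the last holds). Time passes only in rows, so rows that repeat a pose let the fingers close. It gives the time, the measured TCP pose, the force and the opening at its end, in the units of the state.
- observe(): the state, without advancing time (a new reading comes with each control period).
- capture(name): name is "side" or "top"; returns the picture (384x512x3 uint8, blue, green, red); there is no depth.
- get_calibration(name): a dict with "K" (3x3 intrinsics, pixels), "extrinsics" (4x4, takes a point from world to camera coordinates). Camera axes: x right, y down, z forward; pixel columns grow to the right and rows downward; lengths in m; the calibration is good to about 2 mm. A picture is of the moment at which its call begins. get_calibration takes no time and is no camera call.
- arm.job_done(): hands the job in, once; it reports no verdict.
The state is a dict: "time_s": time; "joint_pos": joint angles; "dq": joint speeds; "effort": joint torques, N m; "tool_pos": TCP position; "eef_rot": TCP orientation; "wrist_force": force on the tool from outside, world axes, zero at the start; "wrist_torque": the same for the moment, N m; "width": finger opening in m.
Only numpy, scipy, OpenCV 4.12 (cv2) and the standard library are available. Lean on these libraries where they do the work, as an engineer would, in place of code of your own. Each camera call takes 0.05 s, during which the arm holds its last target.

TASK

Two casting flasks have dried and are next to be filled, the red-sleeved one before the blue-sleeved one. Lift the red flask up off its leaning peg, set it down gently, standing on end, on the upper half of the roller lane and let it run down to the yellow stop; then bring the blue flask the same way so that it queues up close behind the red. The black-sleeved flask is still wet: leave it hanging, and leave the rest of the bench undisturbed.

Things in the scene. Friction and masses are not known exactly. Their poses are not given: they have to be found in the camera images.
- red_flask_mid (a point): Centre (on the axis, half-way up) of the casting flask in a red rubber sleeve: a plain steel tube open at both ends, 54 across the sleeve, 46 inside, 70 long, 0.2 to 0.42 kg. Hangs on a peg, leaning 40 degrees, top towards the robot. z axis: along the tube to its upper end. Room to grasp across the upper 50. Sizes in mm.
- red_flask: The red flask; origin at the centre of its lower end, z along the tube to its upper end. Its upper inner wall lies on the peg: only drawing it about 60 along its own axis frees it. Sizes in mm.
- blue_flask_mid (a point): Centre (on the axis, half-way up) of the casting flask in a blue rubber sleeve: a plain steel tube open at both ends, 54 across the sleeve, 46 inside, 70 long, 0.2 to 0.42 kg. Hangs on a peg, leaning 40 degrees, top towards the robot. z axis: along the tube to its upper end. Room to grasp across the upper 50. Sizes in mm.
- blue_flask: The blue flask; origin at the centre of its lower end, z along the tube to its upper end. Its upper inner wall lies on the peg: only drawing it about 60 along its own axis frees it. Sizes in mm.
- black_flask_mid (a point): Centre (on the axis, half-way up) of the casting flask in a black rubber sleeve: a plain steel tube open at both ends, 54 across the sleeve, 46 inside, 70 long, 0.2 to 0.42 kg. Hangs on a peg, leaning 40 degrees, top towards the robot. z axis: along the tube to its upper end. Room to grasp across the upper 50. Sizes in mm.
- rack: White wire drying rack, fixed, 370 wide and 160 deep, up to 140 high; origin on the bench under the peg roots, y along the row. Four pegs, 12 thick and 62 long, at y = 150, 50, -50, -150 start 85 up and lean 40 degrees towards -x. The one at y = -50 is empty; which flask hangs on which of the others varies. Sizes in mm.
- lane: Roller lane as a whole, fixed, of aluminium with 11 free-turning steel rollers; 90 wide, 275 long; origin on the bench below the stop's face. It falls 12 degrees towards its yellow stop, the end nearest the robot. A flask let go standing on end on the rollers runs down by itself. Sizes in mm.
- deck: Deck of the lane: origin at mid-width where the yellow stop's face meets the plane of the roller tops, 55 above the bench; x up the lane, y across, z square to the rollers. Rollers from x = 7 to 236 (upper half: 120 to 236, best 175); side guides 64 apart stand 13 high, the stop 40. Flask axes come to rest at about x = 28 (first) and 83 (second). Sizes in mm.
- white_jar: Dark jar with a white screw lid, 55 diameter, 68 tall; a bystander; origin at the centre of its underside. Sizes in mm.
- tape: Roll of black tape lying flat, 62 diameter, 19 tall; a bystander; origin at the centre of its underside. Sizes in mm.

How it is judged:
On the way, in this order (a step that is already met when the one before it is completed fails the run):
1. the red flask is off its peg, in the air (distance of red_flask_mid from where it was at the start of the episode above 0.09 m and height (world z) of red_flask_mid above 0.09 m), for 0.1 s.
2. the red flask is set down under control, standing on end in the upper half of the lane (x of red_flask_mid in the frame of deck between 0.12 and 0.26 m and y of red_flask_mid in the frame of deck between -0.008 and 0.008 m and z of red_flask_mid in the frame of deck between 0.031 and 0.047 m and angle between the z axis of red_flask_mid and the z axis of deck, either way round below 0.14 rad and linear speed of red_flask below 0.15 m/s), for 0.1 s.
3. the red flask stands at rest against the stop (x of red_flask_mid in the frame of deck between 0.018 and 0.037 m and y of red_flask_mid in the frame of deck between -0.008 and 0.008 m and z of red_flask_mid in the frame of deck between 0.031 and 0.043 m and angle between the z axis of red_flask_mid and the z axis of deck, either way round below 0.14 rad and linear speed of red_flask below 0.03 m/s), for 0.2 s.
4. the blue flask is off its peg, in the air (distance of blue_flask_mid from where it was at the start of the episode above 0.09 m and height (world z) of blue_flask_mid above 0.09 m), for 0.1 s.
5. the blue flask is set down under control, standing on end in the upper half of the lane (x of blue_flask_mid in the frame of deck between 0.12 and 0.26 m and y of blue_flask_mid in the frame of deck between -0.008 and 0.008 m and z of blue_flask_mid in the frame of deck between 0.031 and 0.047 m and angle between the z axis of blue_flask_mid and the z axis of deck, either way round below 0.14 rad and linear speed of blue_flask below 0.15 m/s), for 0.1 s.
At the end, for the whole second after the job is handed in: Red flask standing on end on the rollers against the stop (within 10 mm), blue one standing directly behind it (gap under 10 mm), both square to the rollers within 8 degrees and at rest; black flask still on its peg, within 15 mm of where it was (all of step 3 and x of blue_flask_mid in the frame of deck between 0.07 and 0.094 m and y of blue_flask_mid in the frame of deck between -0.008 and 0.008 m and z of blue_flask_mid in the frame of deck between 0.031 and 0.043 m and angle between the z axis of blue_flask_mid and the z axis of deck, either way round below 0.14 rad and linear speed of blue_flask below 0.03 m/s and distance of black_flask_mid from where it was at the start of the episode below 0.015 m); the robot touches nothing.
It fails at once if the black flask is pulled or knocked out of place (more than 15 mm) (distance of black_flask_mid from where it was at the start of the episode above 0.015 m).
It fails at once if a bystander on the bench is shifted by more than 20 mm (distance of any of white_jar, tape from where it was at the start of the episode above 0.02 m).
It fails at once if a flask is dropped onto the bench or laid on it (height (world z) of any of red_flask_mid, blue_flask_mid below 0.06 m).
It also fails if it takes over 64 s, if anything falls off the work surface, if the arm or the gripper's body presses on something with over 40 N, if the wrist force passes 120 N, or if a joint passes its speed limit or range.

## Working session

There is one attempt and no reset: what is moved stays moved. The work goes in short steps, Python scripts to look and compute and a tool call to move; the robot and the scene stay as the last step left them, time stands still between calls to the robot, and variables do not carry over. Pictures are saved under pics/ and viewed, and the job is handed in when it is done.

Besides the shell and the picture viewer there is one more tool, called after "Request:" by a JSON object that holds its "fn" and its "kwargs". send_rows: Moves the arm, as the interface text tells. Its arguments: {"type":"object","properties":{"rows":{"type":"array"},"force":{"type":"number"}},"required":["rows"]}

```bash
mkdir -p pics; ls; python3 - <<'E'
from bench import observe,capture,get_calibration,arm
import cv2,numpy as np
for n in("side","top"):
    im=capture(n); cv2.imwrite(f"pics/{n}0.png",im); c=get_calibration(n)
    print(n,np.round(c["K"],2).tolist()); E=np.array(c["extrinsics"]); print(np.round(E,4).tolist()); print("cam pos",-E[:3,:3].T@E[:3,3])
s=observe(); print(s); print(arm.hold_point_z,dir(arm))
E
```

```text
pics
side [[364.19, 0.0, 256.79], [0.0, 364.19, 197.23], [0.0, 0.0, 1.0]]
[[-0.9363, -0.3506, -0.022, 0.5042], [-0.1675, 0.5004, -0.8494, 0.1649], [0.3088, -0.7916, -0.5272, 0.9427], [0.0, 0.0, 0.0, 1.0]]
cam pos [0.20857953 0.84053685 0.64815401]
top [[421.95, 0.0, 248.95], [0.0, 421.95, 194.39], [0.0, 0.0, 1.0]]
[[0.0195, -0.9998, -0.0056, -0.0024], [-0.9811, -0.0181, -0.1927, 0.5325], [0.1926, 0.0092, -0.9812, 1.0513], [0.0, 0.0, 0.0, 1.0]]
cam pos [ 0.32001996 -0.00251228  1.13419308]
{'time_s': 0.1, 'joint_pos': array([-9.57905952e-01,  3.59310300e-01,  1.11500103e-02, -2.75289945e-04,
       -1.22408039e+00, -2.88154986e-01]), 'dq': array([ 0.00126915, -0.00068915,  0.00421668, -0.00020017,  0.00045302,
        0.00148628]), 'effort': array([-1.75139769e-03, -5.84763086e+01,  2.94108742e+01,  6.95469841e+00,
       -3.20851068e-03,  1.15243205e-05]), 'tool_pos': array([ 0.21523158, -0.6393229 ,  0.23046636]), 'eef_rot': array([ 5.07645413e-01, -3.09990455e+00, -2.21916514e-03]), 'wrist_force': array([-0.08058298,  1.42908798,  0.51453914]), 'wrist_torque': array([ 0.025804  , -0.03047877,  0.00060804]), 'width': 0.0854805044464685}
0.0187 ['PlanningError', '__class__', '__delattr__', '__dict__', '__dir__', '__doc__', '__eq__', '__format__', '__ge__', '__getattribute__', '__getstate__', '__gt__', '__hash__', '__init__', '__init_subclass__', '__le__', '__lt__', '__module__', '__ne__', '__new__', '__reduce__', '__reduce_ex__', '__repr__', '__setattr__', '__sizeof__', '__str__', '__subclasshook__', '__weakref__', 'hold_point_z', 'job_done']
```

View pics/side0.png

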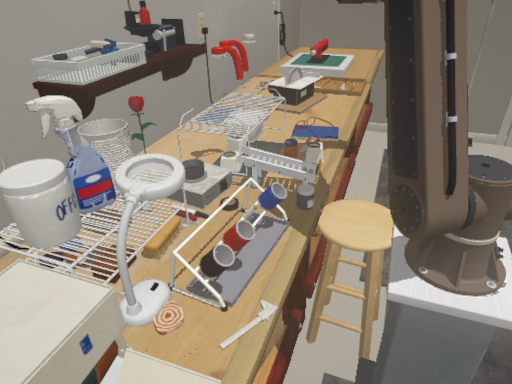

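View pics/top0.png

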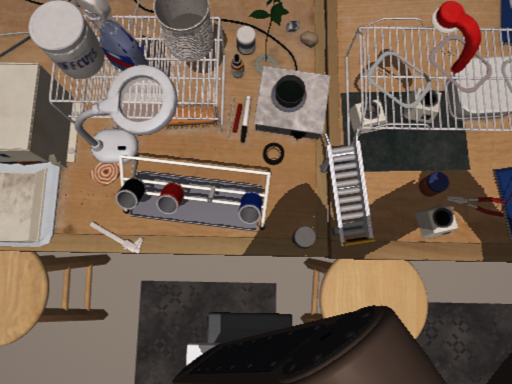

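The side view shows black (215,260), red (238,235) and blue (272,197) on the rack, with the lane at (275,165). In the top view, black is at (130,193), red (171,197), blue (250,207), the lane (350,190) with its stop near (357,240), the jar (305,237) and the tape (273,153). Next I'll zoom in.

```bash
python3 - <<'E'
import cv2
a=cv2.imread("pics/side0.png");b=cv2.imread("pics/top0.png")
cv2.imwrite("pics/s1.png",cv2.resize(a[130:300,160:345],None,fx=4,fy=3.5,interpolation=cv2.INTER_CUBIC)[:, :])
cv2.imwrite("pics/t1.png",cv2.resize(b[145:235,110:275],None,fx=4.8,fy=4.8,interpolation=cv2.INTER_CUBIC))
cv2.imwrite("pics/t2.png",cv2.resize(b[125:250,300:400],None,fx=4.8,fy=4.8,interpolation=cv2.INTER_CUBIC))
E
```

```text
(no output)
```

View pics/s1.png

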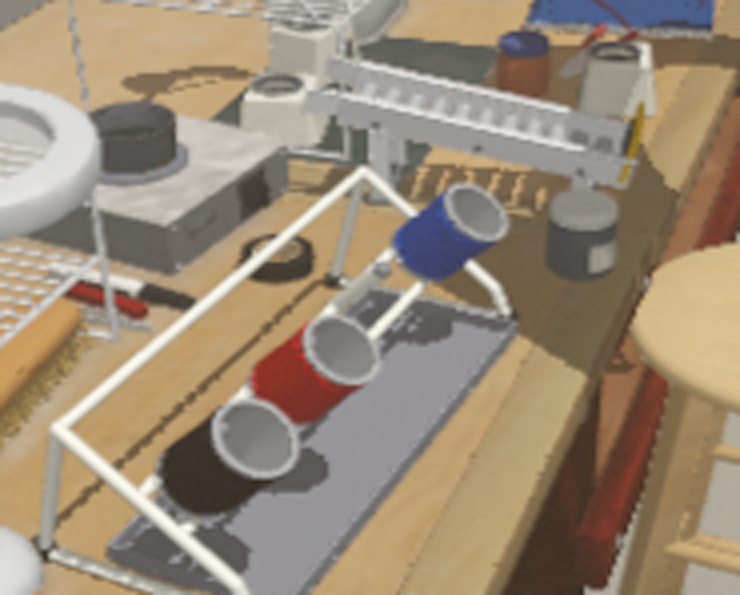

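View pics/t1.png

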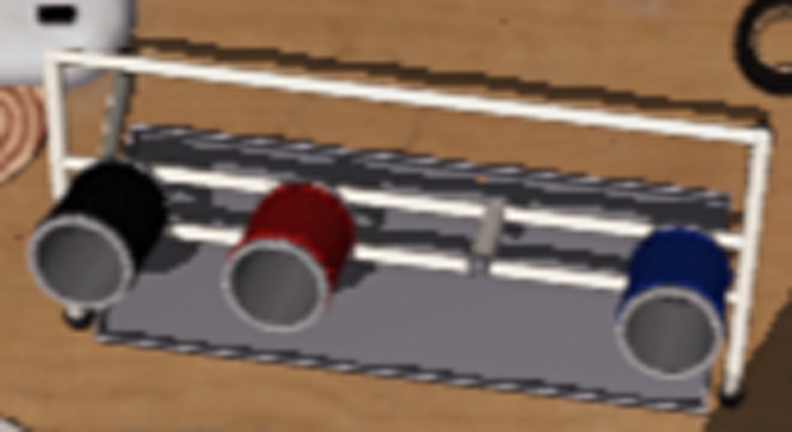

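View pics/t2.png

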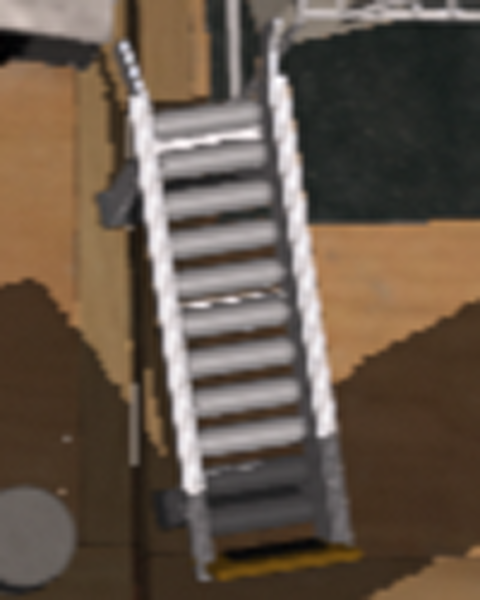

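```bash
python3 - <<'E'
import cv2
a=cv2.imread("pics/side0.png");b=cv2.imread("pics/top0.png")
cv2.imwrite("pics/s2.png",cv2.resize(a[135:195,230:330],None,fx=8,fy=8,interpolation=cv2.INTER_CUBIC))
cv2.imwrite("pics/s3.png",cv2.resize(a[180:275,195:295],None,fx=6,fy=6,interpolation=cv2.INTER_CUBIC))
cv2.imwrite("pics/t3.png",cv2.resize(b[130:195,310:400],None,fx=8,fy=8,interpolation=cv2.INTER_CUBIC))
cv2.imwrite("pics/t4.png",cv2.resize(b[180:250,310:400],None,fx=8,fy=8,interpolation=cv2.INTER_CUBIC))
E
```

```text
(no output)
```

View pics/s2.png

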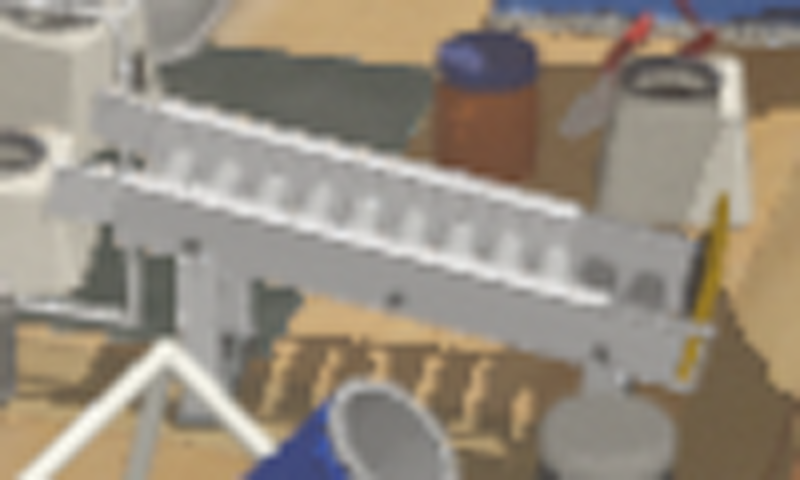

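View pics/s3.png

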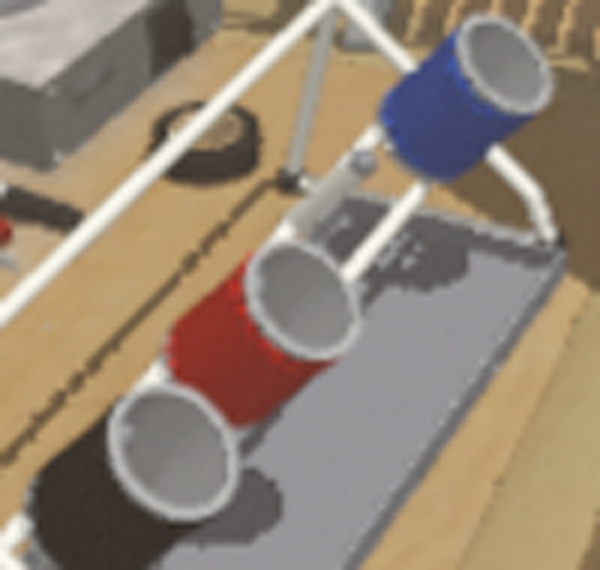

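View pics/t3.png

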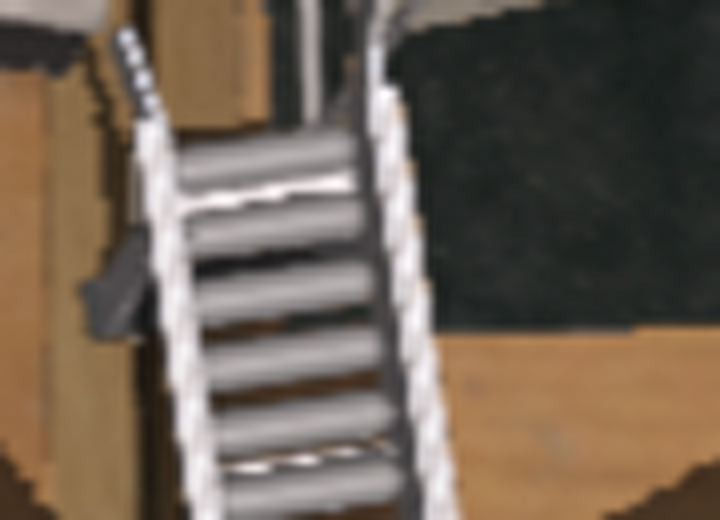

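View pics/t4.png

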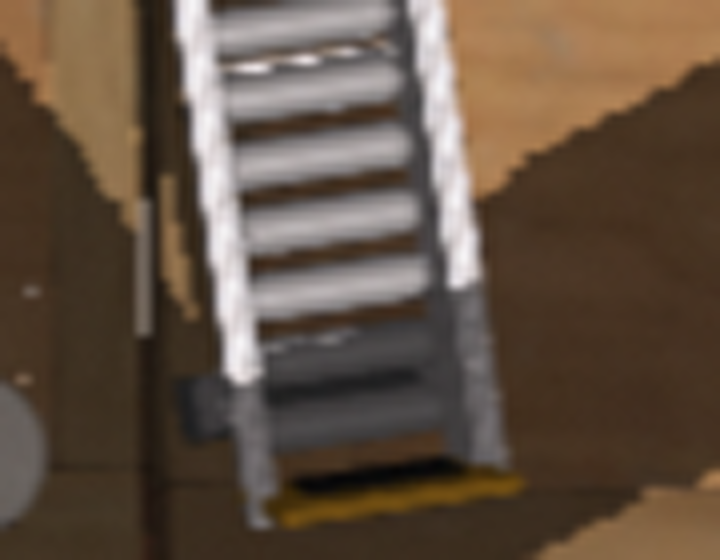

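```bash
cat > h.py <<'E'
import numpy as np,cv2
from bench import get_calibration
C={n:get_calibration(n) for n in("side","top")}
K={n:np.array(C[n]["K"]) for n in C};X={n:np.array(C[n]["extrinsics"]) for n in C}
P={n:K[n]@X[n][:3] for n in C}
def cam(n): return -X[n][:3,:3].T@X[n][:3,3]
def ray(n,p):
    d=X[n][:3,:3].T@np.linalg.solve(K[n],[p[0],p[1],1.]); return d/np.linalg.norm(d)
def tri(ps,pt):
    h=cv2.triangulatePoints(P["side"],P["top"],np.array(ps,float).reshape(2,1),np.array(pt,float).reshape(2,1))[:,0]
    p=h[:3]/h[3]
    e=[np.linalg.norm(proj(n,p)-q) for n,q in(("side",ps),("top",pt))]
    return p,np.round(e,2)
def proj(n,p):
    q=P[n]@np.append(p,1); return q[:2]/q[2]
def plane(n,a,b):
    m=np.cross(ray(n,a),ray(n,b)); return m/np.linalg.norm(m),cam(n)
def onplane(n,p,q,m):
    c=cam(n);d=ray(n,p); return c+d*((np.asarray(q)-c)@m)/(d@m)
def lines(sa,sb,ta,tb):  # 3D line from side segment and top segment; return pts at top endpoints
    m,c=plane("side",sa,sb); return onplane("top",ta,c,m),onplane("top",tb,c,m)
E
python3 - <<'E'
from h import *
a=cv2.imread("pics/side0.png");b=cv2.imread("pics/top0.png")
S=lambda x,y:(230+(x+.5)/8-.5,135+(y+.5)/8-.5)
T=lambda x,y:(310+(x+.5)/8-.5,130+(y+.5)/8-.5)
U=lambda x,y:(310+(x+.5)/8-.5,180+(y+.5)/8-.5)
# rims
S3=lambda x,y:(195+(x+.5)/6-.5,180+(y+.5)/6-.5)
T1=lambda x,y:(110+(x+.5)/4.8-.5,145+(y+.5)/4.8-.5)
R={}
for k,s,t in(("black",S3(172,452),T1(81,261)),("red",S3(302,299),T1(276,284)),("blue",S3(504,63),T1(669,332))):
    R[k],e=tri(s,t);print(k,R[k].round(4),e)
d=R["black"]-R["blue"];print("300?",np.linalg.norm(d),d,np.linalg.norm(R["red"]-R["blue"]),"yaw",np.degrees(np.arctan2(-d[0],d[1])))
L1=lines(S(115,177),S(608,300),T(152,130),U(242,370));L2=lines(S(165,104),S(578,212),T(387,100),U(465,285))
for L in(L1,L2):
    d=L[0]-L[1];print(np.round(L,4).tolist(),np.linalg.norm(d),"slope",np.degrees(np.arcsin(d[2]/np.linalg.norm(d))),"yaw",np.degrees(np.arctan2(d[1],d[0])))
E
```

```text
black [0.5001 0.304  0.1277] [0.38 0.25]
red [0.49   0.2045 0.1283] [0.38 0.28]
blue [0.4693 0.0058 0.1287] [0.29 0.25]
300? 0.29983330240866685 [ 0.03086452  0.298239   -0.00094302] 0.19973635172242882 yaw -5.908462130239286
[[0.6486, -0.1909, 0.1141], [0.4516, -0.223, 0.0745]] 0.20349523798845814 slope 11.20967742675385 yaw 9.248770104314932
[[0.6591, -0.2646, 0.1159], [0.4795, -0.2933, 0.0774]] 0.1859654375107347 slope 11.96096630315159 yaw 9.065947559780232
```

```bash
python3 - <<'E'
from h import *
T=lambda x,y:(310+(x+.5)/8-.5,130+(y+.5)/8-.5)
U=lambda x,y:(310+(x+.5)/8-.5,180+(y+.5)/8-.5)
yw=np.radians(9.15);t=np.radians(12)
h=np.array([np.cos(yw),np.sin(yw),0]);y=np.array([-np.sin(yw),np.cos(yw),0])
dx=h*np.cos(t)+np.array([0,0,np.sin(t)]);dz=np.cross(dx,y)
q=h*.514+y*-.3288+np.array([0,0,.0822])
for n,p in(("r1",U(357,412)),("r3",U(345,285)),("r11",T(268,157)),("r9",T(284,288)),("stop outer L",U(283,520)),("stop R",U(523,483))):
    m=onplane("top",p,q,dz); print(n,m.round(4),"dx",(m-q)@dx,"y",(m-q)@y)
for n,p in(("stopL",U(283,520)),("stopR",U(523,483))):
    m=onplane("top",p,q+.04*dz,dz);print(n,"at stop height",m.round(4),(m-q)@dx,(m-q)@y)
# tape,jar
print(onplane("top",(273,153),[0,0,.019],[0,0,1.]),onplane("top",(305,237),[0,0,.068],[0,0,1.]))
# flask overlay
b=cv2.imread("pics/top0.png");a=cv2.imread("pics/side0.png")
r=np.radians(-5.9);rx=np.array([np.cos(r),np.sin(r),0]);ry=np.array([-np.sin(r),np.cos(r),0])
ax=-rx*np.sin(np.radians(40))+np.array([0,0,np.cos(np.radians(40))]);v=np.cross(ax,ry)
print("axis",ax.round(4))
f=4;A=cv2.resize(a[180:275,195:295],None,fx=6,fy=6);B=cv2.resize(b[145:235,110:275],None,fx=4.8,fy=4.8)
for c in([.5001,.304,.1277],[.49,.2045,.1283],[.4693,.0058,.1287]):
  for l in(0,.07):
    for th in np.linspace(0,6.28,40):
        p=np.array(c)-l*ax+.027*(np.cos(th)*ry+np.sin(th)*v)
        u=proj("side",p);cv2.circle(A,(int((u[0]-195+.5)*6),int((u[1]-180+.5)*6)),1,(0,255,0),-1)
        u=proj("top",p);cv2.circle(B,(int((u[0]-110+.5)*4.8),int((u[1]-145+.5)*4.8)),1,(0,255,0),-1)
A=cv2.resize(A,(480,456));cv2.imwrite("pics/ovs.png",A);cv2.imwrite("pics/ovt.png",B)
E
```

```text
r1 [ 0.441  -0.2631  0.0566] dx -0.1231430174449961 y -0.0011255689686073557
r3 [ 0.4806 -0.2584  0.0651] dx -0.08237597610583453 y -0.0027702189487470693
r11 [ 0.6447 -0.2302  0.1004] dx 0.08777241500065619 y -0.0009856726798432721
r9 [ 0.604  -0.2362  0.0917] dx 0.0457776689220279 y -0.00044223848308557655
stop outer L [ 0.4067 -0.2401  0.0502] dx -0.15403382730371365 y 0.027068933806839484
stop R [ 0.4199 -0.317   0.0504] dx -0.15317050358521597 y -0.05097142207426878
stopL at stop height [ 0.4035 -0.2312  0.0907] -0.14735733211896526 0.0363511694557639
stopR at stop height [ 0.4162 -0.3053  0.0909] -0.14652627419545375 -0.03877251210080909
[ 0.65592397 -0.0558016   0.019     ] [ 0.42235913 -0.13604189  0.068     ]
axis [-0.6394  0.0661  0.766 ]
```

View pics/ovs.png

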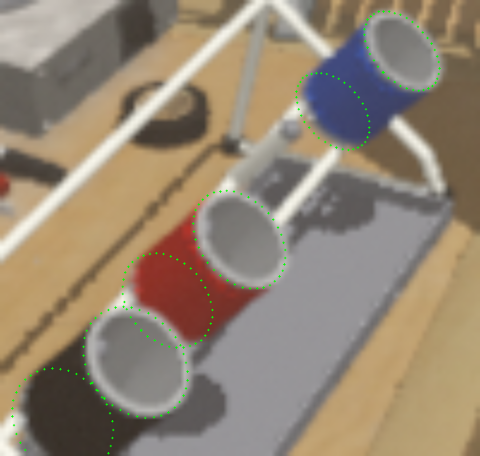

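View pics/ovt.png

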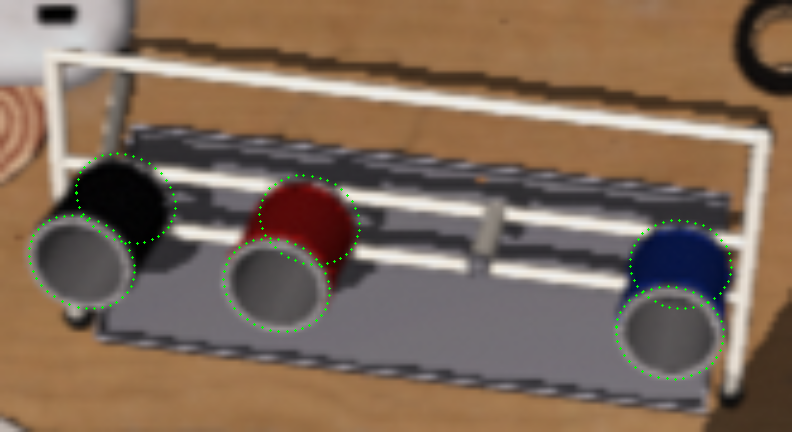

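Request:
{"fn": "send_rows", "kwargs": {"rows": [[[0, 0, 0.04], [0, 0, 0], 0.085], [[0.04, 0.06, 0.06], [0, 0, -0.03], 0.085], [[0.08, 0.12, 0.08], [0, 0, -0.06], 0.085], [[0.12, 0.18, 0.09], [0, 0, -0.1], 0.085], [[0.16, 0.24, 0.09], [0, 0, -0.13], 0.085], [[0.2, 0.3, 0.09], [0, 0, -0.17], 0.085], [[0.225, 0.35, 0.09], [0, 0, -0.2], 0.085], [[0.24, 0.4, 0.09], [0, 0, -0.23], 0.085], [[0.25, 0.45, 0.09], [0, 0, -0.25], 0.085], [[0.25, 0.5, 0.09], [0, 0, -0.28], 0.085], [[0.25, 0.55, 0.09], [0, 0, -0.3], 0.085], [[0.25, 0.6, 0.09], [0, 0, -0.32], 0.085], [[0.25, 0.65, 0.09], [0, 0, -0.34], 0.085], [[0.25, 0.7, 0.09], [0, 0, -0.37], 0.085], [[0.25, 0.75, 0.09], [0, 0, -0.4], 0.085], [[0.25, 0.8, 0.09], [0, 0, -0.427], 0.085], [[0.25, 0.84, 0.09], [0, 0, -0.427], 0.085], [[0.25, 0.84, 0.09], [0, 0, -0.427], 0.085]], "force": 50}}

```text
time_s: 2.35
tool_pos: [0.465, 0.2025, 0.3204]
eef_rot: [-0.156, -3.136, 0.001]
wrist_force: [0.3, -0.2, 0.5]
width: 0.0847
```

```bash
python3 - <<'E'
from bench import *
s=observe()
for k in("time_s","joint_pos","tool_pos","eef_rot","wrist_force"):print(k,s[k])
E
```

```text
time_s 2.35
joint_pos [ 7.98294753e-01  3.13615594e-02 -2.00015117e-01 -3.73925292e-04
 -1.34089528e+00 -2.46836909e+00]
tool_pos [0.46497082 0.20250296 0.3204231 ]
eef_rot [-1.55953550e-01 -3.13646838e+00  1.35942427e-03]
wrist_force [ 0.31495665 -0.179234    0.53672869]
```

Request:
{"fn": "send_rows", "kwargs": {"rows": [[[0, 0, 0], [-0.018, -0.174, 0], 0.072], [[0, 0, 0], [-0.036, -0.347, 0], 0.072], [[0, 0, 0], [-0.054, -0.52, 0], 0.072], [[0, 0, 0], [-0.0718, -0.6946, 0], 0.072], [[0, 0, 0], [-0.0718, -0.6946, 0], 0.072]]}}

```text
time_s: 2.98
tool_pos: [0.4996, 0.1639, 0.3552]
eef_rot: [0.048, 2.527, -0.019]
wrist_force: [1.3, 1.2, -0.2]
width: 0.072
```

```bash
cat > st.py <<'E'
from bench import *
from scipy.spatial.transform import Rotation as R
s=observe()
for k in("time_s","joint_pos","tool_pos","eef_rot","wrist_force","width"):print(k,s[k] if k in("time_s","width") else s[k].round(4))
m=R.from_rotvec(s["eef_rot"]).as_matrix();print("toolY",m[:,1].round(4),"toolZ",m[:,2].round(4),"hold",(s["tool_pos"]-.0187*m[:,2]).round(4))
E
python3 st.py
```

```text
time_s 2.975
joint_pos [ 0.9952 -0.2792 -0.7898  0.7159 -0.8569 -3.0296]
tool_pos [0.4996 0.1639 0.3552]
eef_rot [ 0.0478  2.5275 -0.0189]
wrist_force [ 1.3354  1.1808 -0.1691]
width 0.07198447617984632
toolY [ 0.0387  0.9992 -0.0027] toolZ [ 0.5754 -0.0245 -0.8175] hold [0.4888 0.1644 0.3705]
```

Request:
{"fn": "send_rows", "kwargs": {"rows": [[[0, 0, 0], [-0.1, 0.004, 0.142], 0.072], [[0, 0, 0], [-0.2, 0.009, 0.284], 0.072], [[0, 0, 0], [-0.3, 0.013, 0.426], 0.072], [[0, 0, 0], [-0.4, 0.017, 0.568], 0.072], [[0, 0, 0], [-0.5, 0.021, 0.71], 0.072], [[0, 0, 0], [-0.6, 0.026, 0.852], 0.072], [[0, 0, 0], [-0.7, 0.03, 0.994], 0.072], [[0, 0, 0], [-0.8, 0.034, 1.136], 0.072], [[0, 0, 0], [-0.9, 0.038, 1.278], 0.072], [[0, 0, 0], [-1.0, 0.042, 1.42], 0.072], [[0, 0, 0], [-1.1, 0.047, 1.562], 0.072], [[0, 0, 0], [-1.2, 0.051, 1.704], 0.072], [[0, 0, 0], [-1.3, 0.055, 1.846], 0.072], [[0, 0, 0], [-1.4, 0.06, 1.988], 0.072], [[0, 0, 0], [-1.5, 0.064, 2.13], 0.072], [[0, 0, 0], [-1.6, 0.068, 2.272], 0.072], [[0, 0, 0], [-1.7, 0.072, 2.414], 0.072], [[0, 0, 0], [-1.8, 0.077, 2.556], 0.072], [[0, 0, 0], [-1.8, 0.077, 2.556], 0.072]]}}

```text
time_s: 5.35
tool_pos: [0.5004, 0.166, 0.3548]
eef_rot: [2.983, -0.082, 0.946]
wrist_force: [-0.4, -0.2, -0.2]
width: 0.072
```

```bash
python3 st.py
```

```text
time_s 5.35
joint_pos [ 0.9969 -0.2749 -0.789   0.7189 -0.8564  0.0906]
tool_pos [0.5004 0.166  0.3548]
eef_rot [ 2.9835 -0.0816  0.9465]
wrist_force [-0.4195 -0.1573 -0.2225]
width 0.07201423755512622
toolY [-0.0528 -0.9986 -0.0057] toolZ [ 0.5758 -0.0258 -0.8172] hold [0.4896 0.1665 0.3701]
```

```bash
cat > rel.py <<'E'
from h import *
from bench import *
from scipy.spatial.transform import Rotation as R
def frame(z,y):
    z=z/np.linalg.norm(z);y=y-z*(y@z);y/=np.linalg.norm(y);return np.c_[np.cross(y,z),y,z]
r=np.radians(-5.9);rx=np.array([np.cos(r),np.sin(r),0]);ry=np.array([-np.sin(r),np.cos(r),0])
def axis(deg,x=rx): return -x*np.sin(np.radians(deg))+np.array([0,0,np.cos(np.radians(deg))])
ax=axis(40)
rim={"red":np.array([.49,.2045,.128]),"blue":np.array([.4693,.0058,.128])}
yw=np.radians(9.15);t=np.radians(12)
dh=np.array([np.cos(yw),np.sin(yw),0]);dy=np.array([-np.sin(yw),np.cos(yw),0])
dx=dh*np.cos(t)+np.array([0,0,np.sin(t)]);dz=np.cross(dx,dy)
q=dh*.514+dy*-.3298+np.array([0,0,.0822])
O=q-.139*dx
def rel(p,M):
    s=observe();M0=R.from_rotvec(s["eef_rot"]).as_matrix()
    sh=p-s["tool_pos"];tn=R.from_matrix(M@M0.T).as_rotvec()
    print("shift",sh.round(4),"turn",tn.round(4),"deg",np.degrees(np.linalg.norm(tn)).round(1));return sh,tn
E
python3 -c "
from rel import *
M=frame(-ax,-ry)
for d in(.08,-.045): print(rim['red']+d*ax); rel(rim['red']+d*ax,M)
print(O,dz,O+.175*dx)"
```

```text
[0.43884939 0.2097859  0.18928356]
shift [-0.0615  0.0437 -0.1655] turn [-0.0122 -0.0832 -0.0503] deg 5.6
[0.51877222 0.20152668 0.093528  ]
shift [ 0.0184  0.0355 -0.2613] turn [-0.0122 -0.0832 -0.0503] deg 5.6
[ 0.42567181 -0.26548803  0.05330027] [-0.2052661  -0.03306205  0.9781476 ] [ 0.59466949 -0.2382677   0.08968482]
```

Request:
{"fn": "send_rows", "kwargs": {"rows": [[[-0.02, 0.015, -0.05], [-0.004, -0.028, -0.017], 0.072], [[-0.04, 0.03, -0.1], [-0.008, -0.055, -0.034], 0.072], [[-0.061, 0.044, -0.15], [-0.012, -0.083, -0.05], 0.072], [[-0.0615, 0.0437, -0.1655], [-0.012, -0.083, -0.05], 0.072], [[-0.0615, 0.0437, -0.1655], [-0.012, -0.083, -0.05], 0.072]]}}

```text
time_s: 5.98
tool_pos: [0.4546, 0.2383, 0.2328]
eef_rot: [2.911, -0.168, 0.967]
wrist_force: [0.2, 0.2, 0.5]
width: 0.0717
```

```bash
python3 st.py
```

```text
time_s 5.975
joint_pos [ 1.1633 -0.1111 -1.0157  0.9904 -0.7719 -0.4808]
tool_pos [0.4546 0.2383 0.2328]
eef_rot [ 2.9107 -0.1681  0.9666]
wrist_force [0.1784 0.1962 0.5322]
width 0.07167110201637417
toolY [-0.1256 -0.9916  0.0318] toolZ [ 0.5918 -0.1006 -0.7997] hold [0.4435 0.2402 0.2477]
```

```bash
python3 -c "
from rel import *
M=frame(-axis(15),-ry); tz=M[:,2]
H=rim['red']-.03*ax
for b in(.09,0): print(H+(.0187-b)*tz,rel(H+(.0187-b)*tz,M))
"
```

```text
shift [ 0.0362 -0.0339 -0.0589] turn [0.0748 0.3753 0.0167] deg 21.9
[0.49082543 0.2044147  0.17388918] (array([ 0.03624082, -0.03392123, -0.05890297]), array([0.07482319, 0.3753255 , 0.01667439]))
shift [ 0.0594 -0.0363 -0.1458] turn [0.0748 0.3753 0.0167] deg 21.9
[0.51399576 0.20202028 0.08695585] (array([ 0.05941114, -0.03631565, -0.1458363 ]), array([0.07482319, 0.3753255 , 0.01667439]))
```

Request:
{"fn": "send_rows", "kwargs": {"rows": [[[0.015, -0.017, 0], [0.037, 0.185, 0.008], 0.072], [[0.036, -0.034, 0], [0.075, 0.375, 0.017], 0.072], [[0.036, -0.034, -0.03], [0.075, 0.375, 0.017], 0.072], [[0.036, -0.034, -0.059], [0.075, 0.375, 0.017], 0.072], [[0.036, -0.034, -0.059], [0.075, 0.375, 0.017], 0.072]]}}

```text
time_s: 6.6
tool_pos: [0.49, 0.202, 0.1735]
eef_rot: [3.097, -0.163, 0.407]
wrist_force: [-0.1, 0.2, -0.3]
width: 0.0718
```

```bash
python3 st.py;python3 -c "
from rel import *
M=frame(-axis(15),-ry); tz=M[:,2]
H=rim['red']-.03*ax
for b in(.09,0): rel(H+(.0187-b)*tz,M)
im=capture('side')[120:300,160:360]; cv2.imwrite('pics/s5.png',cv2.resize(im,None,fx=3.3,fy=3.3,interpolation=2))
im=capture('top')[120:300,80:300]; cv2.imwrite('pics/t5.png',cv2.resize(im,None,fx=3.3,fy=3.3,interpolation=2))
"
```

```text
time_s 6.6
joint_pos [ 0.9098  0.0404 -0.7006  0.3399 -0.719   0.3115]
tool_pos [0.49   0.202  0.1735]
eef_rot [ 3.0968 -0.1628  0.4069]
wrist_force [-0.0947  0.1755 -0.2968]
width 0.07179965321949108
toolY [-1.049e-01 -9.945e-01  3.000e-04] toolZ [ 0.2569 -0.0274 -0.9661] hold [0.4852 0.2025 0.1916]
shift [0.0008 0.0024 0.0003] turn [ 0.0003 -0.0005  0.0021] deg 0.1
shift [ 0.024   0.     -0.0866] turn [ 0.0003 -0.0005  0.0021] deg 0.1
```

View pics/s5.png

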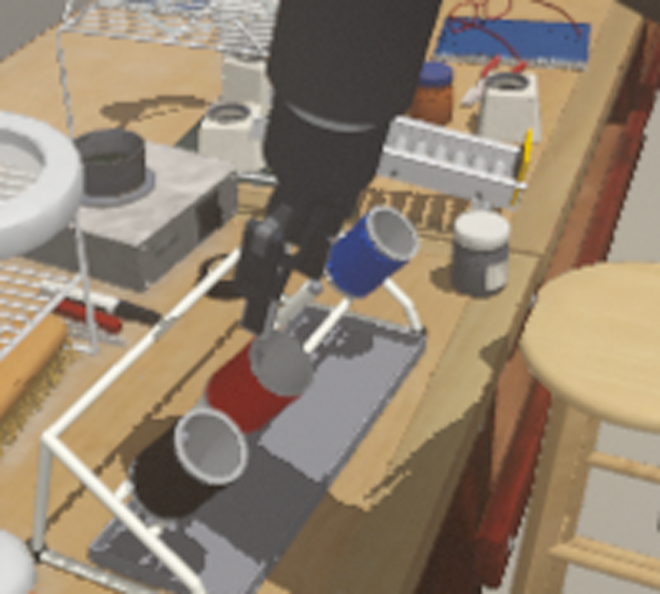

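View pics/t5.png

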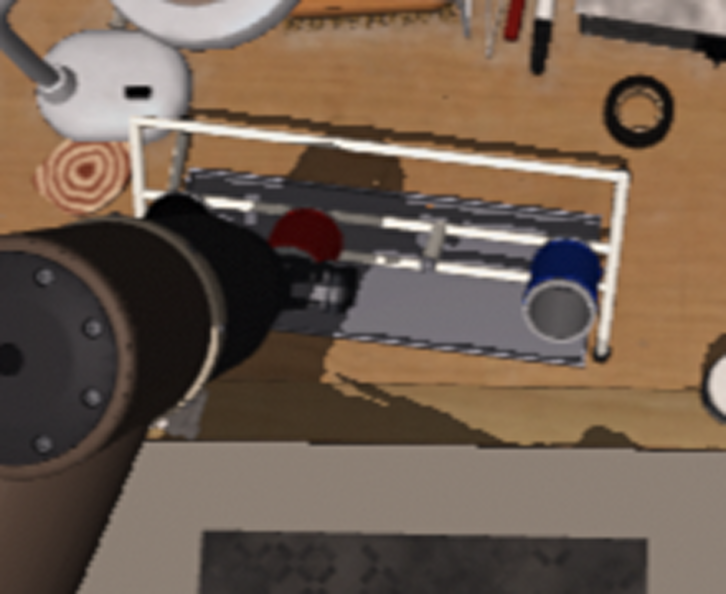

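The gripper is above red: in the side crop the fingertips are at about (265,330) and the rim at (280,360). The offsets agree, so I'll descend and grip.

Request:
{"fn": "send_rows", "kwargs": {"rows": [[[0.006, 0.001, -0.02], [0, 0, 0], 0.072], [[0.012, 0.001, -0.042], [0, 0, 0], 0.072], [[0.018, 0, -0.064], [0, 0, 0.002], 0.072], [[0.024, 0, -0.0866], [0, 0, 0.002], 0.072], [[0.024, 0, -0.0866], [0, 0, 0.002], 0.072]]}}

```text
time_s: 7.32
tool_pos: [0.5142, 0.2039, 0.0882]
eef_rot: [3.098, -0.153, 0.41]
wrist_force: [-0.4, -0.1, 0.0]
width: 0.0721
```

```bash
python3 st.py;python3 -c "
from rel import *
im=capture('side')[120:300,160:360]; cv2.imwrite('pics/s6.png',cv2.resize(im,None,fx=3.3,fy=3.3,interpolation=2))
"
```

```text
time_s 7.325
joint_pos [ 0.8413  0.1854 -0.8153  0.4917 -0.4605  0.2   ]
tool_pos [0.5142 0.2039 0.0882]
eef_rot [ 3.0982 -0.1534  0.4099]
wrist_force [-0.4315 -0.1096  0.0098]
width 0.07205194615332149
toolY [-9.870e-02 -9.951e-01 -4.000e-04] toolZ [ 0.2588 -0.0253 -0.9656] hold [0.5093 0.2044 0.1063]
```

View pics/s6.png

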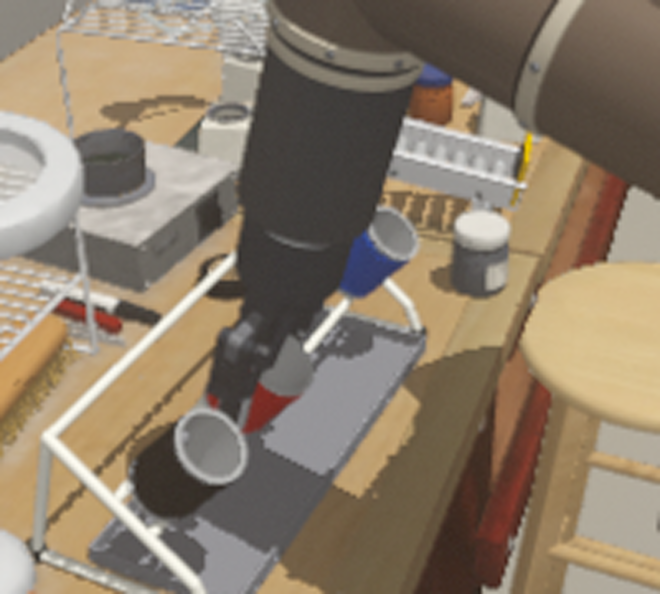

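The finger sits between black and red, level with the upper part of the red sleeve at crop (230,370). Closing now.

Request:
{"fn": "send_rows", "kwargs": {"rows": [[[0, -0.0015, -0.001], [0, 0, 0], 0.05], [[0, -0.0015, -0.001], [0, 0, 0], 0.045], [[0, -0.0015, -0.001], [0, 0, 0], 0.045], [[0, -0.0015, -0.001], [0, 0, 0], 0.045]], "force": 60}}

```text
time_s: 7.88
tool_pos: [0.5148, 0.2034, 0.0888]
eef_rot: [3.101, -0.154, 0.414]
wrist_force: [-4.1, -0.3, 7.6]
width: 0.053
```

Request:
{"fn": "send_rows", "kwargs": {"rows": [[[-0.0064, 0.0007, 0.0077], [0, 0, 0], 0.045], [[-0.0128, 0.0013, 0.0153], [0, 0, 0], 0.045], [[-0.0192, 0.002, 0.023], [0, 0, 0], 0.045], [[-0.0256, 0.0026, 0.0306], [0, 0, 0], 0.045]]}}

```text
time_s: 8.38
tool_pos: [0.4893, 0.2063, 0.1192]
eef_rot: [3.101, -0.154, 0.413]
wrist_force: [6.7, -1.3, -1.6]
width: 0.0525
```

```bash
python3 st.py
```

```text
time_s 8.375
joint_pos [ 0.9019  0.107  -0.8042  0.4289 -0.5527  0.2151]
tool_pos [0.4893 0.2063 0.1192]
eef_rot [ 3.1011 -0.1536  0.4133]
wrist_force [ 6.7161 -1.3414 -1.6173]
width 0.05248985782503556
toolY [-0.0983 -0.9951 -0.0037] toolZ [ 0.2608 -0.0221 -0.9651] hold [0.4844 0.2067 0.1373]
```

Going well, and the forces are small. I'll keep drawing along the axis.

Request:
{"fn": "send_rows", "kwargs": {"rows": [[[-0.0064, 0.0007, 0.0077], [0, 0, 0], 0.045], [[-0.0128, 0.0013, 0.0153], [0, 0, 0], 0.045], [[-0.0192, 0.002, 0.023], [0, 0, 0], 0.045], [[-0.0256, 0.0026, 0.0306], [0, 0, 0], 0.045], [[-0.0288, 0.003, 0.0345], [0, 0, 0], 0.045]]}}

```text
time_s: 9.0
tool_pos: [0.4596, 0.2086, 0.1528]
eef_rot: [3.1, -0.154, 0.411]
wrist_force: [0.1, 0.4, -3.8]
width: 0.0527
```

```bash
python3 st.py;python3 -c "
from rel import *
im=capture('side')[120:300,160:360]; cv2.imwrite('pics/s7.png',cv2.resize(im,None,fx=3.3,fy=3.3,interpolation=2))
"
```

```text
time_s 9.0
joint_pos [ 0.975   0.0211 -0.7891  0.3777 -0.6659  0.2094]
tool_pos [0.4596 0.2086 0.1528]
eef_rot [ 3.1    -0.1537  0.4109]
wrist_force [ 0.0773  0.4051 -3.8315]
width 0.052744282510112865
toolY [-0.0986 -0.9951 -0.0023] toolZ [ 0.2593 -0.0235 -0.9655] hold [0.4548 0.2091 0.1708]
```

View pics/s7.png

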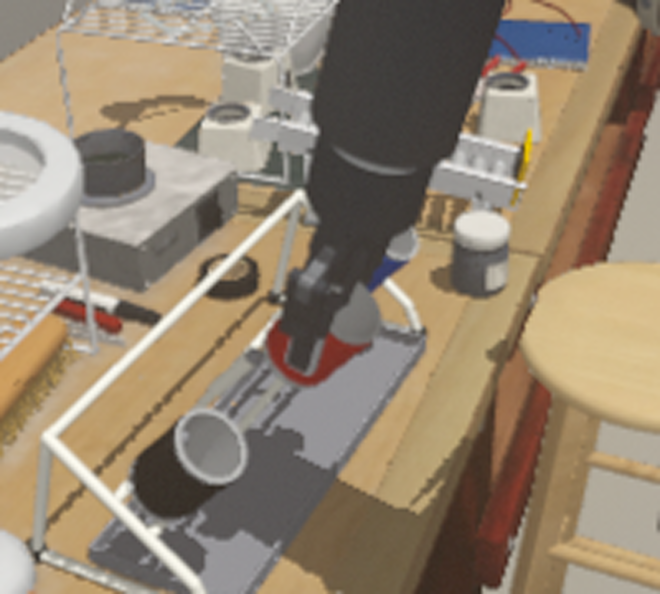

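```bash
cat >> rel.py <<'E'
FL=frame(-ax,-ry); DK=frame(-dz,-dy); D=DK@FL.T
def place(c,Mg,x=.175,up=0.,dyy=0.):
    return O+x*dx+dyy*dy+(.07+up)*dz-D@c, D@Mg
cR=rim["red"]-np.array([.5148,.2034,.0888]); MgR=R.from_rotvec([3.100,-.154,.412]).as_matrix()
E
python3 -c "
from rel import *
p,M=place(cR,MgR,up=.06); print(p,M[:,2]); rel(p,M)"
```

```text
[ 0.57118692 -0.24057619  0.17059816] [-0.22040304 -0.03198567 -0.97488431]
shift [ 0.1115 -0.4493  0.0175] turn [-0.0141  0.4895  0.2573] deg 31.7
```

Request:
{"fn": "send_rows", "kwargs": {"rows": [[[-0.005, 0, 0.03], [0, 0, 0], 0.045], [[-0.01, 0, 0.07], [0, 0, 0], 0.045], [[-0.005, 0, 0.105], [0, 0.04, 0.02], 0.045], [[0, -0.01, 0.12], [0, 0.08, 0.04], 0.045], [[0.01, -0.04, 0.12], [0, 0.12, 0.06], 0.045], [[0.02, -0.08, 0.12], [0, 0.16, 0.08], 0.045], [[0.03, -0.12, 0.12], [0, 0.2, 0.1], 0.045], [[0.04, -0.16, 0.12], [-0.005, 0.24, 0.12], 0.045], [[0.05, -0.2, 0.12], [-0.008, 0.28, 0.14], 0.045], [[0.06, -0.24, 0.12], [-0.01, 0.32, 0.16], 0.045], [[0.07, -0.28, 0.12], [-0.01, 0.36, 0.18], 0.045], [[0.08, -0.32, 0.12], [-0.012, 0.4, 0.2], 0.045], [[0.09, -0.36, 0.12], [-0.013, 0.43, 0.22], 0.045], [[0.1, -0.4, 0.11], [-0.014, 0.46, 0.24], 0.045], [[0.107, -0.43, 0.09], [-0.014, 0.48, 0.25], 0.045], [[0.1115, -0.445, 0.06], [-0.014, 0.4895, 0.257], 0.045], [[0.1115, -0.449, 0.04], [-0.014, 0.4895, 0.257], 0.045], [[0.1115, -0.449, 0.0175], [-0.014, 0.4895, 0.257], 0.045], [[0.1115, -0.449, 0.0175], [-0.014, 0.4895, 0.257], 0.045]]}}

```text
time_s: 11.42
tool_pos: [0.5704, -0.2403, 0.1673]
eef_rot: [3.097, 0.251, -0.357]
wrist_force: [0.3, 0.2, -2.9]
width: 0.0525
```

```bash
python3 st.py;python3 -c "
from rel import *
p,M=place(cR,MgR,up=.06);rel(p,M)
im=capture('side')[60:200,220:360]; cv2.imwrite('pics/s8.png',cv2.resize(im,None,fx=4,fy=4,interpolation=2))
im=capture('top')[110:260,280:430]; cv2.imwrite('pics/t8.png',cv2.resize(im,None,fx=4,fy=4,interpolation=2))
"
```

```text
time_s 11.425
joint_pos [-0.0558  0.4365 -0.0601  0.046  -1.2996  1.7711]
tool_pos [ 0.5704 -0.2403  0.1673]
eef_rot [ 3.0973  0.2513 -0.3574]
wrist_force [ 0.3046  0.2125 -2.878 ]
width 0.05247971861718429
toolY [ 0.1607 -0.987  -0.0049] toolZ [-0.2252 -0.0318 -0.9738] hold [ 0.5746 -0.2397  0.1855]
shift [ 0.0008 -0.0003  0.0033] turn [ 0.     -0.0049  0.0007] deg 0.3
```

View pics/s8.png

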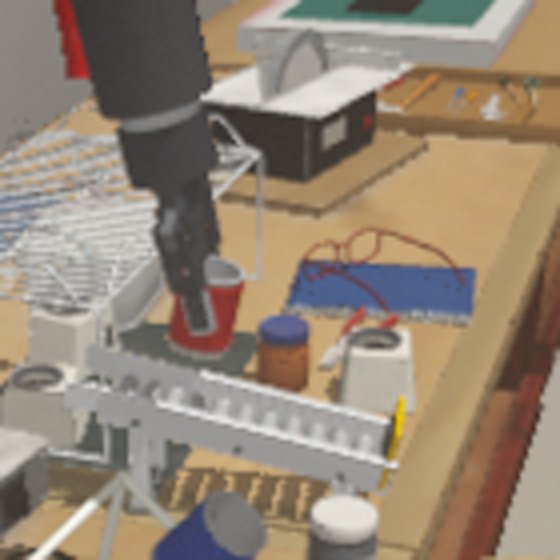

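View pics/t8.png

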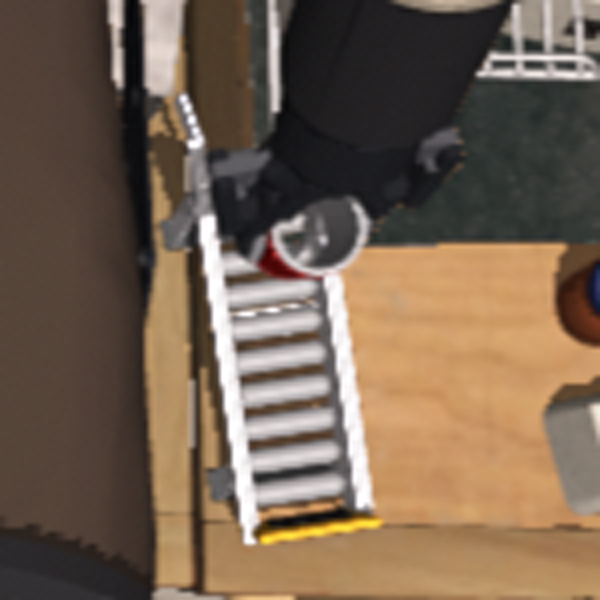

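```bash
cat > ov.py <<'E'
import sys
from rel import *
def ov(c,Mg,tag,lab):
    s=observe();M=R.from_rotvec(s["eef_rot"]).as_matrix();D2=M@Mg.T
    a=D2@ax; rm=s["tool_pos"]+D2@c; e1=D2@ry; e2=np.cross(a,e1)
    dk=lambda p:np.round([(p-O)@dx,(p-O)@dy,(p-O)@dz],4)
    print("pred rim",rm.round(4),"base in deck",dk(rm-.07*a),"tilt to dz deg",np.degrees(np.arccos(a@dz)).round(1))
    out=[]
    for n,(r0,r1,c0,c1) in (("side",(100,170,235,305)),("top",(135,205,320,390))):
        im=capture(n)[r0:r1,c0:c1];im=cv2.resize(im,None,fx=8,fy=8,interpolation=2)
        cv2.imwrite(f"pics/{tag}_{n}_raw.png",im)
        for l in(0,.07):
            for th in np.linspace(0,6.28,50):
                u=proj(n,rm-l*a+.027*(np.cos(th)*e1+np.sin(th)*e2))
                cv2.circle(im,(int((u[0]-c0+.5)*8),int((u[1]-r0+.5)*8)),1,(0,255,0),-1)
        cv2.imwrite(f"pics/{tag}_{n}.png",im)
E
python3 -c "
from ov import *
ov(cR,MgR,'o8',0)"
```

```text
pred rim [ 0.5687 -0.2426  0.2163] base in deck [ 0.1755 -0.0002  0.0593] tilt to dz deg 0.1
```

View pics/o8_side.png

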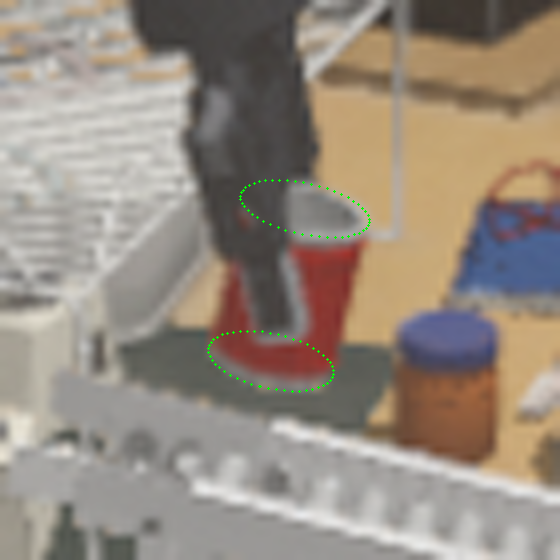

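View pics/o8_top.png

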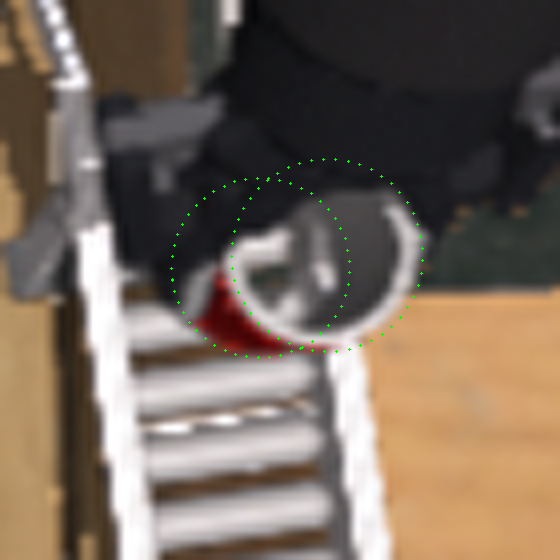

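The predicted outline fits both views to about 1 px: the side-view rim's right edge is at (370,225) and the base's at (335,375). Lowering along the deck normal.

Request:
{"fn": "send_rows", "kwargs": {"rows": [[[0.004, 0.001, -0.018], [0, 0, 0], 0.045], [[0.0075, 0.001, -0.036], [0, 0, 0], 0.045], [[0.0105, 0.0015, -0.049], [0, 0, 0], 0.045], [[0.0105, 0.0015, -0.049], [0, 0, 0], 0.045]]}}

```text
time_s: 12.12
tool_pos: [0.5813, -0.2388, 0.1188]
eef_rot: [3.097, 0.252, -0.355]
wrist_force: [-0.3, 0.3, -4.0]
width: 0.0526
```

```bash
python3 st.py; python3 -c "
from ov import *
ov(cR,MgR,'o9',0)"
```

```text
time_s 12.125
joint_pos [-0.0524  0.4906 -0.0907  0.0471 -1.2139  1.764 ]
tool_pos [ 0.5813 -0.2388  0.1188]
eef_rot [ 3.0968  0.2519 -0.3555]
wrist_force [-0.326   0.2514 -3.9543]
width 0.052568391404409366
toolY [ 0.1611 -0.9869 -0.0042] toolZ [-0.224  -0.0325 -0.9741] hold [ 0.5855 -0.2382  0.137 ]
pred rim [ 0.5783 -0.2408  0.1651] base in deck [1.742e-01 1.000e-04 7.200e-03] tilt to dz deg 0.2
```

View pics/o9_side.png

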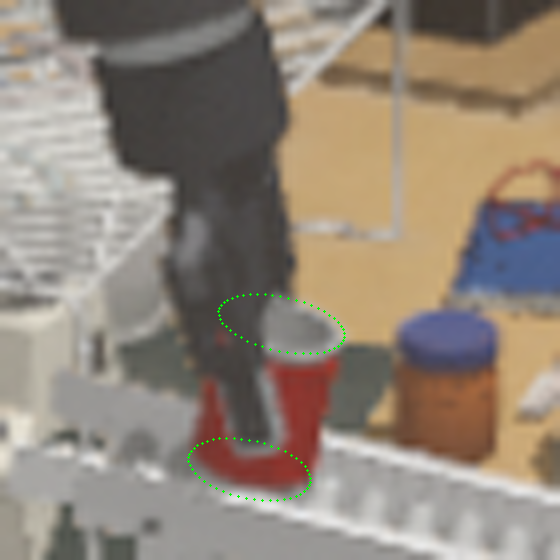

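View pics/o9_top.png

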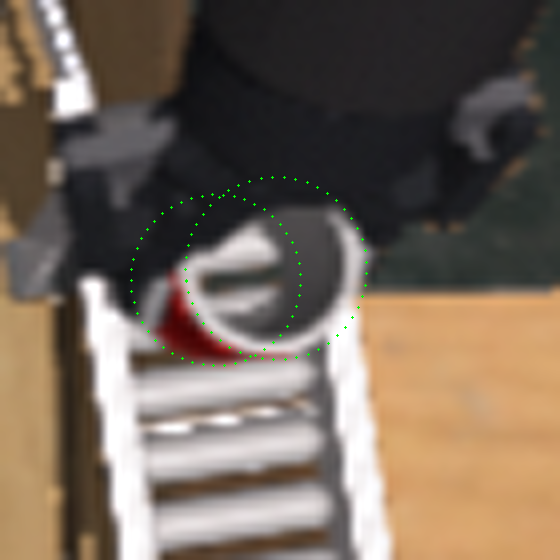

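Request:
{"fn": "send_rows", "kwargs": {"rows": [[[0.0004, 0, -0.002], [0, 0, 0], 0.045], [[0.0008, 0, -0.0035], [0, 0, 0], 0.045], [[0.0008, 0, -0.0035], [0, 0, 0], 0.045]]}}

```text
time_s: 12.6
tool_pos: [0.5828, -0.239, 0.1174]
eef_rot: [3.097, 0.252, -0.35]
wrist_force: [0.8, -0.8, -4.4]
width: 0.0529
```

```bash
python3 st.py
```

```text
time_s 12.6
joint_pos [-0.0524  0.492  -0.0913  0.0474 -1.2084  1.7637]
tool_pos [ 0.5828 -0.239   0.1174]
eef_rot [ 3.0968  0.2517 -0.35  ]
wrist_force [ 0.7782 -0.8321 -4.4275]
width 0.05286065136529708
toolY [ 0.1611 -0.9869 -0.0033] toolZ [-0.2205 -0.0328 -0.9748] hold [ 0.587  -0.2384  0.1356]
```

Request:
{"fn": "send_rows", "kwargs": {"rows": [[[0.0002, 0, -0.001], [0, 0, 0], 0.045], [[0.0004, 0, -0.002], [0, 0, 0], 0.045], [[0.0004, 0, -0.002], [0, 0, 0], 0.045]]}}

```text
time_s: 12.98
tool_pos: [0.5832, -0.239, 0.1152]
eef_rot: [3.097, 0.252, -0.351]
wrist_force: [0.1, -0.1, -2.8]
width: 0.0525
```

```bash
python3 st.py
```

```text
time_s 12.975
joint_pos [-0.0523  0.4947 -0.0925  0.0474 -1.2049  1.7636]
tool_pos [ 0.5832 -0.239   0.1152]
eef_rot [ 3.0968  0.2519 -0.3505]
wrist_force [ 0.1331 -0.0857 -2.798 ]
width 0.05246102840708224
toolY [ 0.1612 -0.9869 -0.0034] toolZ [-0.2209 -0.0328 -0.9748] hold [ 0.5873 -0.2383  0.1334]
```

Request:
{"fn": "send_rows", "kwargs": {"rows": [[[0.0002, 0, -0.001], [0, 0, 0], 0.045], [[0.0004, 0, -0.002], [0, 0, 0], 0.045], [[0.0004, 0, -0.002], [0, 0, 0], 0.045]]}}

```text
time_s: 13.35
tool_pos: [0.5836, -0.239, 0.1131]
eef_rot: [3.097, 0.252, -0.351]
wrist_force: [-0.7, -0.2, -4.0]
width: 0.0526
```

```bash
python3 st.py
```

```text
time_s 13.35
joint_pos [-0.0523  0.4971 -0.0936  0.0475 -1.2015  1.7633]
tool_pos [ 0.5836 -0.239   0.1131]
eef_rot [ 3.0968  0.2518 -0.3507]
wrist_force [-0.7079 -0.1706 -3.9986]
width 0.05263482356921974
toolY [ 0.1612 -0.9869 -0.0034] toolZ [-0.221  -0.0328 -0.9747] hold [ 0.5877 -0.2384  0.1313]
```

Request:
{"fn": "send_rows", "kwargs": {"rows": [[[0.0002, 0, -0.001], [0, 0, 0], 0.045], [[0.0002, 0, -0.001], [0, 0, 0], 0.045]]}}

```text
time_s: 13.6
tool_pos: [0.5838, -0.239, 0.1122]
eef_rot: [3.097, 0.252, -0.35]
wrist_force: [-0.6, 0.5, -3.5]
width: 0.0527
```

Request:
{"fn": "send_rows", "kwargs": {"rows": [[[0.0002, 0, -0.001], [0, 0, 0], 0.045], [[0.0002, 0, -0.001], [0, 0, 0], 0.045]]}}

```text
time_s: 13.85
tool_pos: [0.5841, -0.2391, 0.1115]
eef_rot: [3.097, 0.252, -0.35]
wrist_force: [-0.6, 0.5, -1.4]
width: 0.0525
```

```bash
python3 st.py
```

```text
time_s 13.85
joint_pos [-0.0523  0.499  -0.0943  0.0477 -1.1985  1.7632]
tool_pos [ 0.5841 -0.2391  0.1115]
eef_rot [ 3.0966  0.2519 -0.3503]
wrist_force [-0.6277  0.4887 -1.3877]
width 0.052499782856749444
toolY [ 0.1613 -0.9869 -0.0031] toolZ [-0.2207 -0.033  -0.9748] hold [ 0.5882 -0.2384  0.1297]
```

Request:
{"fn": "send_rows", "kwargs": {"rows": [[[0.0002, 0, -0.001], [0, 0, 0], 0.045], [[0.0002, 0, -0.001], [0, 0, 0], 0.045]]}}

```text
time_s: 14.1
tool_pos: [0.5841, -0.2391, 0.1114]
eef_rot: [3.096, 0.252, -0.35]
wrist_force: [-2.5, 2.0, 5.7]
width: 0.0525
```

```bash
python3 st.py; python3 -c "
from ov import *
ov(cR,MgR,'o10',0)"
```

```text
time_s 14.1
joint_pos [-0.0522  0.4992 -0.0945  0.0481 -1.1982  1.7631]
tool_pos [ 0.5841 -0.2391  0.1114]
eef_rot [ 3.0963  0.2523 -0.3503]
wrist_force [-2.5232  2.0188  5.6824]
width 0.05245724632170266
toolY [ 0.1615 -0.9869 -0.0029] toolZ [-0.2207 -0.0333 -0.9748] hold [ 0.5882 -0.2384  0.1296]
pred rim [ 0.5809 -0.241   0.1577] base in deck [ 0.1754 -0.0006 -0.0006] tilt to dz deg 0.1
```

View pics/o10_side.png

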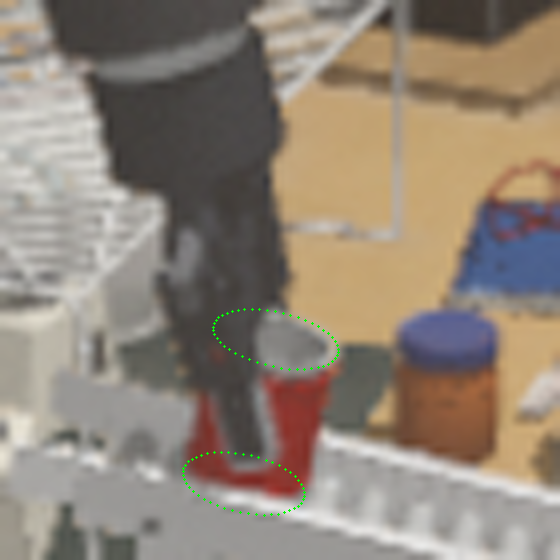

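View pics/o10_top.png

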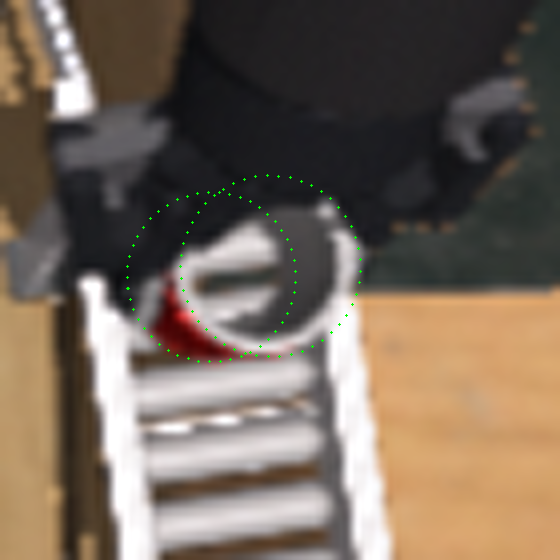

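Red has made contact at the predicted deck height (base −0.6 mm), square, at deck x = 0.175. Releasing.

Request:
{"fn": "send_rows", "kwargs": {"rows": [[[0, 0, 0], [0, 0, 0], 0.08], [[0, 0, 0], [0, 0, 0], 0.08], [[0, 0, 0], [0, 0, 0], 0.08], [[0, 0, 0], [0, 0, 0], 0.08]]}}

```text
time_s: 14.7
tool_pos: [0.5843, -0.239, 0.1102]
eef_rot: [3.097, 0.252, -0.35]
wrist_force: [-0.5, -0.5, 0.2]
width: 0.0801
```

```bash
python3 st.py; python3 -c "
from rel import *
im=capture('side')[100:200,220:340]; cv2.imwrite('pics/s11.png',cv2.resize(im,None,fx=5,fy=5,interpolation=2))
im=capture('top')[130:260,300:420]; cv2.imwrite('pics/t11.png',cv2.resize(im,None,fx=4.5,fy=4.5,interpolation=2))"
```

```text
time_s 14.7
joint_pos [-0.0523  0.5006 -0.095   0.0477 -1.1963  1.763 ]
tool_pos [ 0.5843 -0.239   0.1102]
eef_rot [ 3.0967  0.2518 -0.3503]
wrist_force [-0.4714 -0.4943  0.1981]
width 0.08009123091591858
toolY [ 0.1612 -0.9869 -0.0032] toolZ [-0.2207 -0.0329 -0.9748] hold [ 0.5884 -0.2384  0.1284]
```

View pics/s11.png

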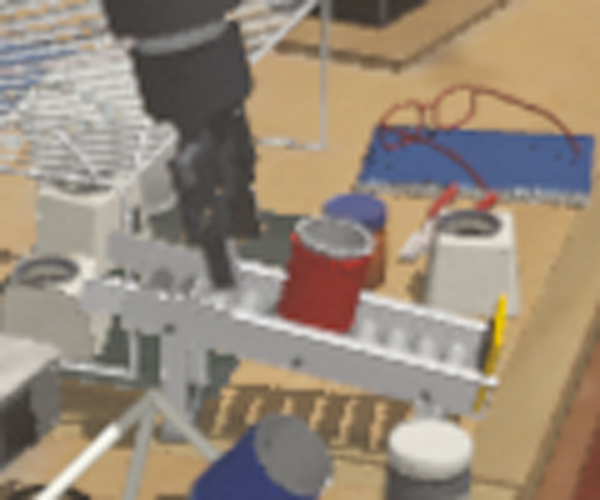

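View pics/t11.png

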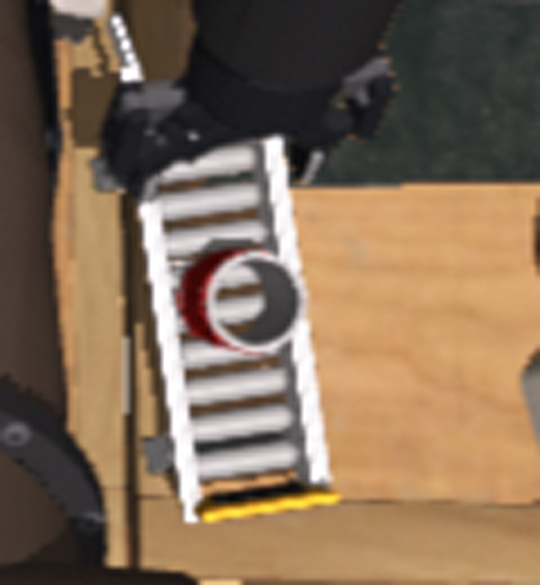

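Red is upright and rolling at the lane centre, at side crop (330,275). I'll lift clear while it runs down, then swing towards blue.

Request:
{"fn": "send_rows", "kwargs": {"rows": [[[-0.004, -0.001, 0.02], [0, 0, 0], 0.08], [[-0.011, -0.002, 0.05], [0, 0, 0], 0.08], [[-0.02, -0.002, 0.1], [0, 0, 0], 0.08], [[-0.03, 0, 0.14], [0, 0, 0], 0.08], [[-0.04, 0.04, 0.16], [0, -0.05, -0.03], 0.08], [[-0.06, 0.09, 0.16], [0, -0.1, -0.06], 0.08], [[-0.08, 0.14, 0.16], [0, -0.16, -0.1], 0.08], [[-0.1, 0.19, 0.16], [0, -0.22, -0.15], 0.08]]}}

```text
time_s: 15.8
tool_pos: [0.4836, -0.0479, 0.2719]
eef_rot: [3.127, 0.012, -0.003]
wrist_force: [0.6, 1.2, 0.9]
width: 0.0798
```

```bash
python3 st.py; python3 -c "
from rel import *
im=capture('side')[100:200,220:340]; cv2.imwrite('pics/s12.png',cv2.resize(im,None,fx=5,fy=5,interpolation=2))
im=capture('top')[130:260,300:420]; cv2.imwrite('pics/t12.png',cv2.resize(im,None,fx=4.5,fy=4.5,interpolation=2))
M=frame(-axis(4),-ry); tz=M[:,2]
H=rim['blue']-.03*ax
for b in(.09,0): rel(H+(.0187-b)*tz,M)"
```

```text
time_s 15.8
joint_pos [ 0.3182  0.0163 -0.3308  0.0143 -1.2299  1.2556]
tool_pos [ 0.4836 -0.0479  0.2719]
eef_rot [ 3.1268e+00  1.2300e-02 -2.7000e-03]
wrist_force [0.6229 1.2479 0.9375]
width 0.07977014969778683
toolY [ 0.0079 -0.9999  0.0147] toolZ [-0.0016 -0.0148 -0.9999] hold [ 0.4837 -0.0476  0.2906]
shift [ 0.0016  0.0504 -0.0967] turn [ 0.0103 -0.071  -0.1151] deg 7.8
shift [ 0.0079  0.0498 -0.1864] turn [ 0.0103 -0.071  -0.1151] deg 7.8
```

View pics/s12.png

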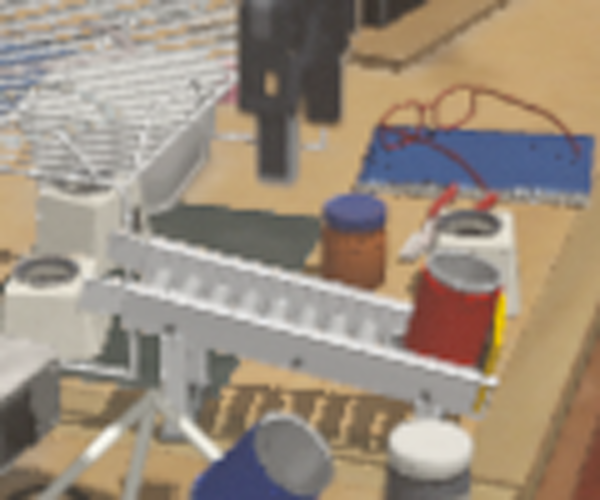

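View pics/t12.png

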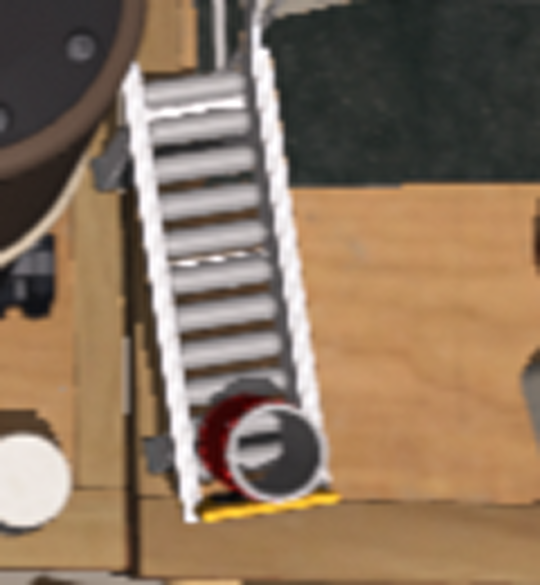

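Red stands against the stop, at top crop (275,450) and side crop (455,310). The rack's end frame stands close beside blue, so I'll measure it before putting a finger there.

```bash
python3 - <<'E'
from rel import *
S3=lambda x,y:(195+(x+.5)/6-.5,180+(y+.5)/6-.5)
T1=lambda x,y:(110+(x+.5)/4.8-.5,145+(y+.5)/4.8-.5)
f,e=tri(S3(555,240),T1(732,395));g,e2=tri(S3(338,2),T1(766,135))
print(f,e,g,e2)
# tube line mid check: side line (335,2)-(545,205), top line (765,135)-(735,380)
A=lines(S3(340,5),S3(540,195),T1(765,135),T1(735,375));print(np.round(A,4))
b=rim['blue']
for p in(f,g,A[0],A[1]): print("rack-rel to rim: x",(p-b)@rx,"y",(p-b)@ry,"z",p[2])
H=b-.03*ax;print("hold rel x",(H-b)@rx,"z",H[2])
im=capture('side')[150:240,215:325];cv2.imwrite('pics/s13.png',cv2.resize(im,None,fx=7,fy=6.6,interpolation=2))
im=capture('top')[150:240,200:290];cv2.imwrite('pics/t13.png',cv2.resize(im,None,fx=6.6,fy=6.6,interpolation=2))
E
```

```text
[ 0.45229887 -0.02901286  0.00849932] [0.29 0.24] [ 0.57321383 -0.04253954  0.11784285] [0.88 0.79]
[[ 0.5743 -0.0414  0.1214]
 [ 0.4609 -0.0298  0.0343]]
rack-rel to rim: x -0.013332572916787497 y -0.03637604050630731 z 0.008499317337436536
rack-rel to rim: x 0.10833232104665137 y -0.037401907490299716 z 0.11784285468559828
rack-rel to rim: x 0.10926409737894903 y -0.036173313870861486 z 0.12135646280107792
rack-rel to rim: x -0.0047147560252424345 y -0.03625324350716067 z 0.0343254189157669
hold rel x 0.01928362829059617 z 0.10501866670643066
```

View pics/s13.png

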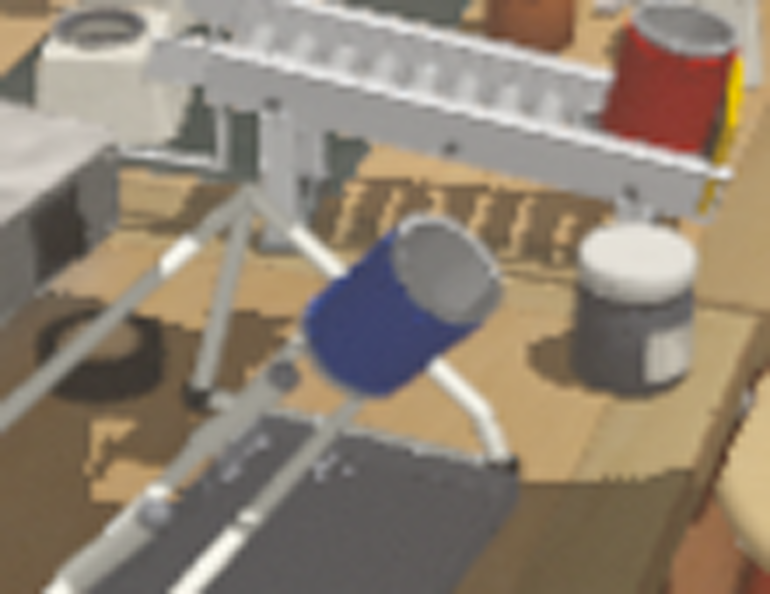

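View pics/t13.png

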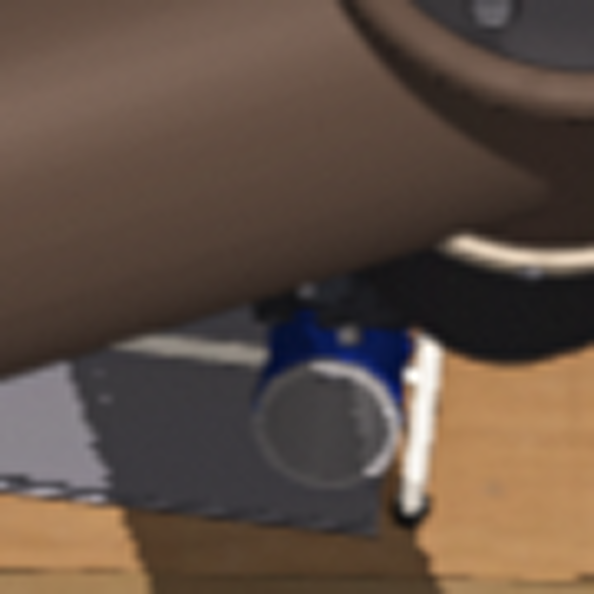

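The tube beside blue is about 53 mm high at the grasp's x, and the fingertip will be at about 87 mm, so it clears. Moving to the pre-grasp.

Request:
{"fn": "send_rows", "kwargs": {"rows": [[[0, 0.025, -0.02], [0.005, -0.035, -0.06], 0.072], [[0.0016, 0.0504, -0.05], [0.01, -0.071, -0.115], 0.072], [[0.0016, 0.0504, -0.0967], [0.01, -0.071, -0.115], 0.072], [[0.0016, 0.0504, -0.0967], [0.01, -0.071, -0.115], 0.072], [[0.0016, 0.0504, -0.0967], [0.01, -0.071, -0.115], 0.072]]}}

```text
time_s: 16.62
tool_pos: [0.4872, 0.0009, 0.1751]
eef_rot: [3.129, -0.166, 0.102]
wrist_force: [0.2, -0.5, 0.5]
width: 0.072
```

```bash
python3 st.py; python3 -c "
from rel import *
M=frame(-axis(4),-ry); tz=M[:,2]
H=rim['blue']-.03*ax
for b in(.09,0): rel(H+(.0187-b)*tz,M)
im=capture('side')[120:240,215:325];cv2.imwrite('pics/s14.png',cv2.resize(im,None,fx=5,fy=5,interpolation=2))"
```

```text
time_s 16.625
joint_pos [ 0.4362  0.0537 -0.5393  0.0452 -0.9236  1.0021]
tool_pos [0.4872 0.0009 0.1751]
eef_rot [ 3.1294 -0.1664  0.1022]
wrist_force [ 0.2408 -0.5297  0.5196]
width 0.0720001382122525
toolY [-0.1061 -0.9943  0.0026] toolZ [ 0.0648 -0.0096 -0.9979] hold [0.486  0.0011 0.1938]
shift [-0.0037  0.0034  0.001 ] turn [ 0.0022 -0.0046  0.0034] deg 0.3
shift [ 0.0025  0.0028 -0.0888] turn [ 0.0022 -0.0046  0.0034] deg 0.3
```

View pics/s14.png

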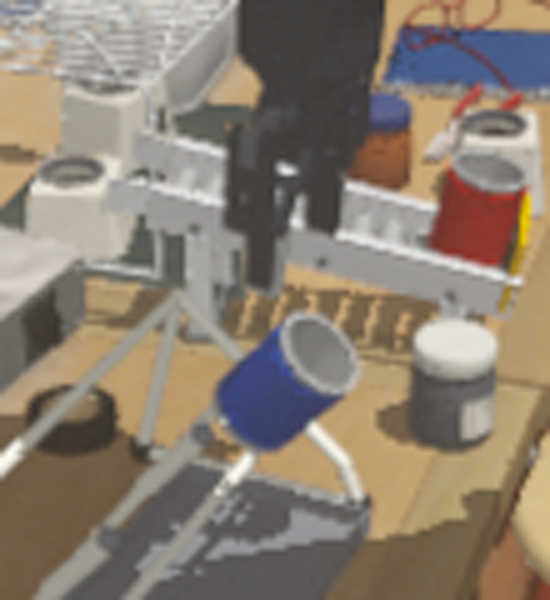

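Request:
{"fn": "send_rows", "kwargs": {"rows": [[[-0.003, 0.003, -0.02], [0, 0, 0], 0.072], [[0, 0.003, -0.042], [0.002, -0.004, 0.003], 0.072], [[0.001, 0.003, -0.065], [0.002, -0.004, 0.003], 0.072], [[0.0025, 0.0028, -0.0888], [0.002, -0.004, 0.003], 0.072], [[0.0025, 0.0028, -0.0888], [0.002, -0.004, 0.003], 0.072]]}}

```text
time_s: 17.3
tool_pos: [0.4886, 0.0038, 0.0849]
eef_rot: [3.132, -0.162, 0.105]
wrist_force: [0.2, 0.1, -0.1]
width: 0.072
```

```bash
python3 st.py; python3 -c "
from rel import *
M=frame(-axis(4),-ry); tz=M[:,2]
H=rim['blue']-.03*ax
for b in(0,): rel(H+(.0187-b)*tz,M)
im=capture('side')[120:240,215:325];cv2.imwrite('pics/s15.png',cv2.resize(im,None,fx=5,fy=5,interpolation=2))"
```

```text
time_s 17.3
joint_pos [ 0.44    0.1689 -0.6598  0.0557 -0.6855  0.9853]
tool_pos [0.4886 0.0038 0.0849]
eef_rot [ 3.1316 -0.162   0.1054]
wrist_force [ 0.2352  0.1119 -0.0738]
width 0.07195106154285286
toolY [-1.032e-01 -9.947e-01  6.000e-04] toolZ [ 0.0669 -0.0075 -0.9977] hold [0.4874 0.004  0.1036]
shift [ 0.0011 -0.0001  0.0015] turn [ 0.0003 -0.0025  0.0004] deg 0.1
```

View pics/s15.png

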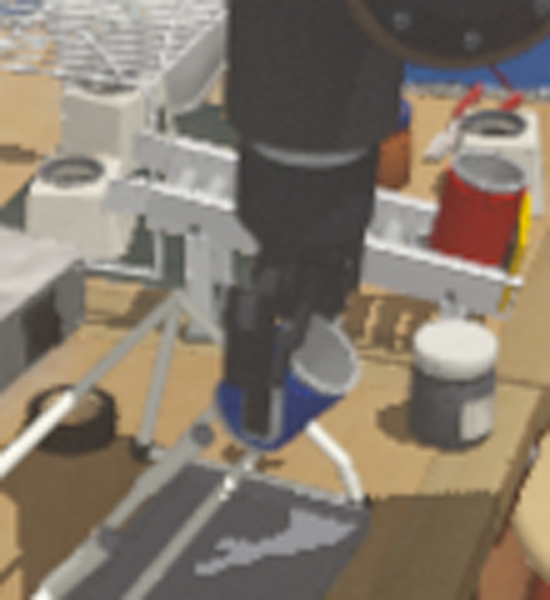

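Request:
{"fn": "send_rows", "kwargs": {"rows": [[[0.001, 0, 0.0015], [0, 0, 0], 0.05], [[0.001, 0, 0.0015], [0, 0, 0], 0.045], [[0.001, 0, 0.0015], [0, 0, 0], 0.045], [[0.001, 0, 0.0015], [0, 0, 0], 0.045]], "force": 60}}

```text
time_s: 17.85
tool_pos: [0.4905, 0.0046, 0.0881]
eef_rot: [3.133, -0.161, 0.111]
wrist_force: [-1.9, 0.0, 6.1]
width: 0.0528
```

```bash
python3 st.py
```

```text
time_s 17.85
joint_pos [ 0.4399  0.165  -0.6552  0.0557 -0.6898  0.9866]
tool_pos [0.4905 0.0046 0.0881]
eef_rot [ 3.1332 -0.1606  0.1113]
wrist_force [-1.8585  0.0092  6.0606]
width 0.05275769900749888
toolY [-0.1022 -0.9948 -0.0013] toolZ [ 0.0707 -0.0059 -0.9975] hold [0.4892 0.0047 0.1068]
```

Request:
{"fn": "send_rows", "kwargs": {"rows": [[[-0.0064, 0.0007, 0.0077], [0, 0, 0], 0.045], [[-0.0128, 0.0013, 0.0153], [0, 0, 0], 0.045], [[-0.0192, 0.002, 0.023], [0, 0, 0], 0.045], [[-0.0256, 0.0026, 0.0306], [0, 0, 0], 0.045]]}}

```text
time_s: 18.35
tool_pos: [0.4649, 0.0075, 0.1186]
eef_rot: [3.134, -0.16, 0.113]
wrist_force: [5.9, 0.3, -1.8]
width: 0.053
```

```bash
python3 st.py
```

```text
time_s 18.35
joint_pos [ 0.4739  0.0787 -0.669   0.0544 -0.7627  0.9566]
tool_pos [0.4649 0.0075 0.1186]
eef_rot [ 3.1336 -0.1602  0.1126]
wrist_force [ 5.8711  0.268  -1.7805]
width 0.05298607338798072
toolY [-0.1019 -0.9948 -0.0018] toolZ [ 0.0715 -0.0056 -0.9974] hold [0.4636 0.0076 0.1373]
```

Request:
{"fn": "send_rows", "kwargs": {"rows": [[[-0.0064, 0.0007, 0.0077], [0, 0, 0], 0.045], [[-0.0128, 0.0013, 0.0153], [0, 0, 0], 0.045], [[-0.0192, 0.002, 0.023], [0, 0, 0], 0.045], [[-0.0256, 0.0026, 0.0306], [0, 0, 0], 0.045], [[-0.0288, 0.003, 0.0345], [0, 0, 0], 0.045]]}}

```text
time_s: 18.98
tool_pos: [0.4344, 0.0098, 0.1518]
eef_rot: [3.132, -0.161, 0.107]
wrist_force: [1.4, -0.4, -3.2]
width: 0.0527
```

```bash
cat >> rel.py <<'E'
cB=rim["blue"]-np.array([.4905,.0046,.0881]); MgB=R.from_rotvec([3.1332,-.1606,.1113]).as_matrix()
E
python3 st.py; python3 -c "
from rel import *
print(cR,cB)
p,M=place(cB,MgB,up=.06);print(p,M[:,2]);rel(p,M)
im=capture('side')[120:240,215:325];cv2.imwrite('pics/s16.png',cv2.resize(im,None,fx=5,fy=5,interpolation=2))"
```

```text
time_s 18.975
joint_pos [ 0.5171 -0.0181 -0.6773  0.0521 -0.8565  0.9181]
tool_pos [0.4344 0.0098 0.1518]
eef_rot [ 3.1325 -0.1609  0.107 ]
wrist_force [ 1.3557 -0.3938 -3.2102]
width 0.05267263179041899
toolY [-1.025e-01 -9.947e-01 -3.000e-04] toolZ [ 0.0679 -0.0066 -0.9977] hold [0.4332 0.0099 0.1705]
[-0.0248  0.0011  0.0392] [-0.0212  0.0012  0.0399]
[ 0.56782455 -0.24159333  0.17165641] [-0.40075489 -0.06316653 -0.9140052 ]
shift [ 0.1334 -0.2514  0.0198] turn [-0.0128  0.4872  0.2575] deg 31.6
```

View pics/s16.png

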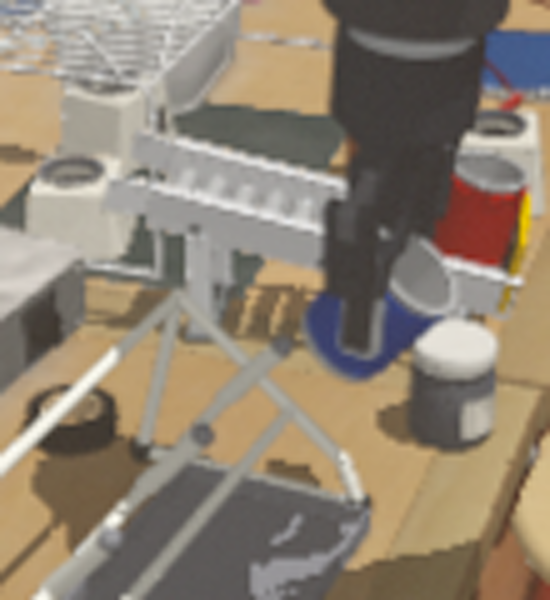

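Blue is free of its peg: the empty peg's tip is at crop (285,345). Lifting and swinging over to the upper lane.

Request:
{"fn": "send_rows", "kwargs": {"rows": [[[0, 0, 0.03], [0, 0, 0], 0.045], [[0, 0, 0.07], [0, 0, 0], 0.045], [[0.005, 0, 0.105], [0, 0.04, 0.02], 0.045], [[0.015, -0.01, 0.12], [0, 0.08, 0.04], 0.045], [[0.03, -0.03, 0.12], [0, 0.13, 0.07], 0.045], [[0.045, -0.06, 0.12], [-0.005, 0.18, 0.1], 0.045], [[0.06, -0.09, 0.12], [-0.007, 0.23, 0.125], 0.045], [[0.075, -0.12, 0.12], [-0.008, 0.28, 0.15], 0.045], [[0.09, -0.15, 0.12], [-0.01, 0.33, 0.175], 0.045], [[0.105, -0.18, 0.12], [-0.01, 0.38, 0.2], 0.045], [[0.12, -0.21, 0.115], [-0.012, 0.43, 0.23], 0.045], [[0.13, -0.235, 0.1], [-0.013, 0.47, 0.25], 0.045], [[0.1334, -0.25, 0.08], [-0.013, 0.487, 0.2575], 0.045], [[0.1334, -0.2514, 0.05], [-0.013, 0.487, 0.2575], 0.045], [[0.1334, -0.2514, 0.0198], [-0.013, 0.487, 0.2575], 0.045], [[0.1334, -0.2514, 0.0198], [-0.013, 0.487, 0.2575], 0.045]]}}

```text
time_s: 21.02
tool_pos: [0.5666, -0.2411, 0.1683]
eef_rot: [3.032, 0.243, -0.651]
wrist_force: [0.0, -0.5, -2.4]
width: 0.0527
```

```bash
python3 st.py;python3 -c "
from ov import *
p,M=place(cB,MgB,up=.06);rel(p,M)
ov(cB,MgB,'b1',0)"
```

```text
time_s 21.025
joint_pos [-0.0368  0.541   0.0494  0.0776 -1.4955  1.7452]
tool_pos [ 0.5666 -0.2411  0.1683]
eef_rot [ 3.0324  0.2428 -0.6512]
wrist_force [ 0.0324 -0.5322 -2.4275]
width 0.052742195849773826
toolY [ 0.1585 -0.9874 -0.0029] toolZ [-0.4056 -0.0624 -0.9119] hold [ 0.5742 -0.2399  0.1854]
shift [ 0.0012 -0.0005  0.0033] turn [-0.0007 -0.0053  0.0004] deg 0.3
pred rim [ 0.567  -0.2421  0.2135] base in deck [0.1731 0.0007 0.0569] tilt to dz deg 0.3
```

View pics/b1_side.png

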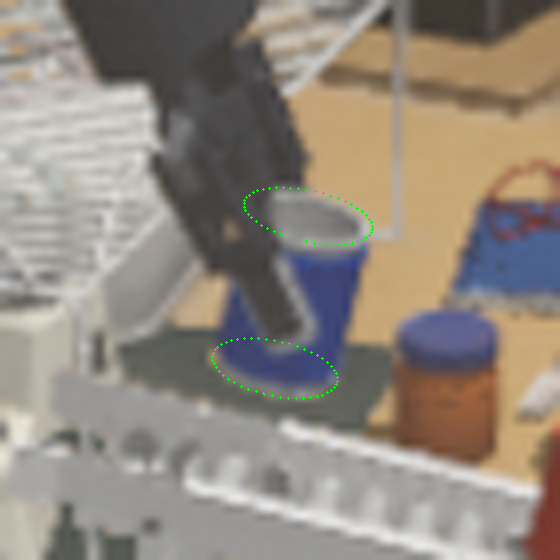

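View pics/b1_top.png

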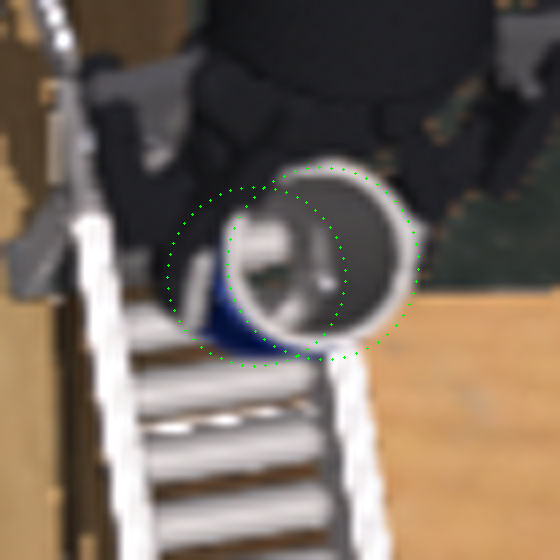

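Request:
{"fn": "send_rows", "kwargs": {"rows": [[[0.004, 0.001, -0.018], [0, 0, 0], 0.045], [[0.0075, 0.001, -0.036], [0, 0, 0], 0.045], [[0.01, 0.001, -0.047], [0, 0, 0], 0.045], [[0.011, 0.001, -0.05], [0, 0, 0], 0.045], [[0.011, 0.001, -0.05], [0, 0, 0], 0.045]]}}

```text
time_s: 21.75
tool_pos: [0.5794, -0.2407, 0.121]
eef_rot: [3.032, 0.243, -0.643]
wrist_force: [-0.6, -0.5, -2.8]
width: 0.0527
```

```bash
python3 st.py;python3 -c "
from ov import *
ov(cB,MgB,'b2',0)"
```

```text
time_s 21.75
joint_pos [-0.035   0.5937  0.0291  0.0788 -1.4178  1.7375]
tool_pos [ 0.5794 -0.2407  0.121 ]
eef_rot [ 3.0323  0.243  -0.6434]
wrist_force [-0.6488 -0.4863 -2.7625]
width 0.05272594218773942
toolY [ 1.591e-01 -9.873e-01 -9.000e-04] toolZ [-0.401  -0.0638 -0.9139] hold [ 0.5869 -0.2395  0.1381]
pred rim [ 0.5796 -0.2416  0.1662] base in deck [ 0.1758 -0.001   0.008 ] tilt to dz deg 0.0
```

View pics/b2_side.png

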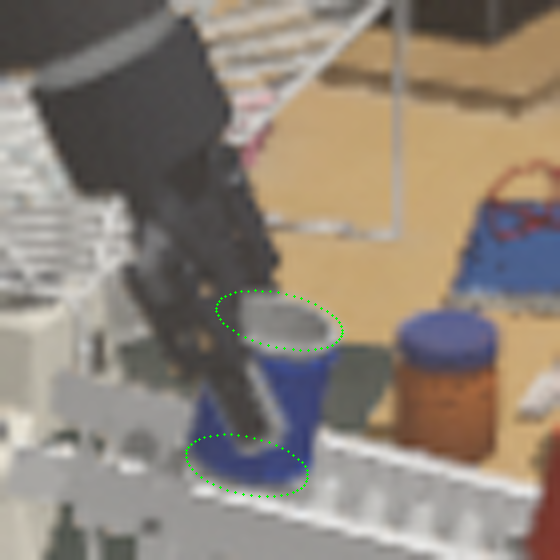

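View pics/b2_top.png

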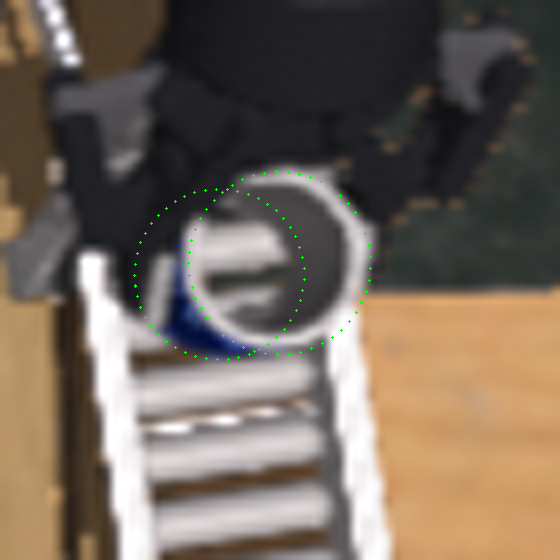

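Request:
{"fn": "send_rows", "kwargs": {"rows": [[[0.0004, 0, -0.002], [0, 0, 0], 0.045], [[0.0008, 0, -0.004], [0, 0, 0], 0.045], [[0.0012, 0, -0.006], [0, 0, 0], 0.045], [[0.0012, 0, -0.006], [0, 0, 0], 0.045]]}}

```text
time_s: 22.35
tool_pos: [0.5805, -0.2406, 0.115]
eef_rot: [3.033, 0.243, -0.643]
wrist_force: [-0.9, 0.1, -2.0]
width: 0.0528
```

Request:
{"fn": "send_rows", "kwargs": {"rows": [[[0.0002, 0, -0.001], [0, 0, 0], 0.045], [[0.0002, 0, -0.001], [0, 0, 0], 0.045]]}}

```text
time_s: 22.6
tool_pos: [0.5807, -0.2406, 0.1141]
eef_rot: [3.033, 0.243, -0.643]
wrist_force: [1.0, -0.9, -3.0]
width: 0.0527
```

Request:
{"fn": "send_rows", "kwargs": {"rows": [[[0.0002, 0, -0.001], [0, 0, 0], 0.045], [[0.0002, 0, -0.001], [0, 0, 0], 0.045]]}}

```text
time_s: 22.85
tool_pos: [0.5809, -0.2406, 0.1132]
eef_rot: [3.033, 0.243, -0.643]
wrist_force: [0.2, -0.5, -3.2]
width: 0.0528
```

Request:
{"fn": "send_rows", "kwargs": {"rows": [[[0.0002, 0, -0.001], [0, 0, 0], 0.045], [[0.0002, 0, -0.001], [0, 0, 0], 0.045]]}}

```text
time_s: 23.1
tool_pos: [0.581, -0.2407, 0.1129]
eef_rot: [3.032, 0.243, -0.643]
wrist_force: [-1.7, 1.9, 3.2]
width: 0.0527
```

Request:
{"fn": "send_rows", "kwargs": {"rows": [[[0.0001, 0, -0.0003], [0, 0, 0], 0.045], [[0.0001, 0, -0.0003], [0, 0, 0], 0.045]]}}

```text
time_s: 23.35
tool_pos: [0.581, -0.2407, 0.1129]
eef_rot: [3.032, 0.243, -0.643]
wrist_force: [-2.7, 2.2, 6.5]
width: 0.0528
```

```bash
python3 -c "
from ov import *
ov(cB,MgB,'b3',0)"
```

```text
pred rim [ 0.5811 -0.2416  0.158 ] base in deck [ 0.1756 -0.0012 -0.0002] tilt to dz deg 0.0
```

View pics/b3_side.png

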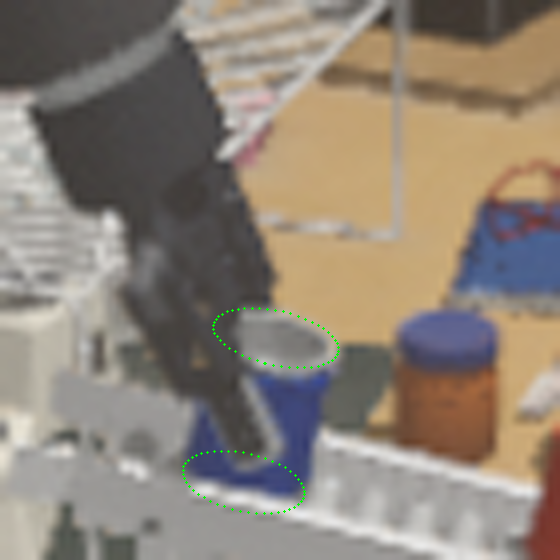

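Blue is seated on the rollers and upright, with the rim's right edge at (338,350). Releasing and backing off along the normal.

Request:
{"fn": "send_rows", "kwargs": {"rows": [[[0, 0, 0], [0, 0, 0], 0.08], [[0, 0, 0], [0, 0, 0], 0.08], [[0, 0, 0], [0, 0, 0], 0.08], [[0, 0, 0], [0, 0, 0], 0.08], [[0, 0, 0], [0, 0, 0], 0.08], [[-0.002, 0, 0.02], [0, 0, 0], 0.08], [[-0.002, 0, 0.06], [0, 0, 0], 0.08], [[-0.002, 0, 0.1], [0, 0, 0], 0.08], [[0, 0, 0.14], [0, 0, 0], 0.08], [[0, 0, 0.17], [0, 0, 0], 0.08], [[0, 0, 0.17], [0, 0, 0], 0.08], [[0, 0, 0.17], [0, 0, 0], 0.08], [[0, 0, 0.17], [0, 0, 0], 0.08], [[0, 0, 0.17], [0, 0, 0], 0.08], [[0, 0, 0.17], [0, 0, 0], 0.08]]}}

```text
time_s: 25.32
tool_pos: [0.5812, -0.2406, 0.2814]
eef_rot: [3.032, 0.243, -0.644]
wrist_force: [0.3, -0.6, -0.0]
width: 0.0805
```

```bash
python3 st.py; python3 -c "
from rel import *
a=capture('side');b=capture('top')
cv2.imwrite('pics/fs.png',a);cv2.imwrite('pics/ft.png',b)
cv2.imwrite('pics/s20.png',cv2.resize(a[100:200,220:340],None,fx=5,fy=5,interpolation=2))
cv2.imwrite('pics/t20.png',cv2.resize(b[130:260,100:420],None,fx=2.4,fy=2.4,interpolation=2))
cv2.imwrite('pics/t21.png',cv2.resize(b[170:250,310:400],None,fx=7,fy=7,interpolation=2))"
```

```text
time_s 25.325
joint_pos [-0.0349  0.4963  0.2347  0.0785 -1.7205  1.7611]
tool_pos [ 0.5812 -0.2406  0.2814]
eef_rot [ 3.0324  0.243  -0.6443]
wrist_force [ 0.3443 -0.5802 -0.0174]
width 0.08048616026653947
toolY [ 0.159  -0.9873 -0.0012] toolZ [-0.4015 -0.0635 -0.9137] hold [ 0.5887 -0.2394  0.2985]
```

View pics/s20.png

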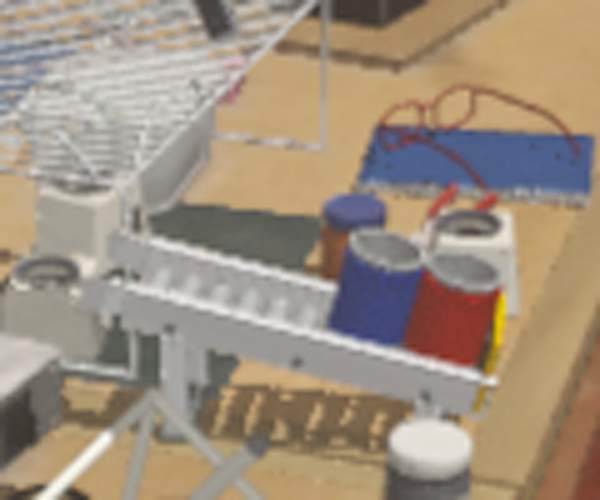

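View pics/t20.png

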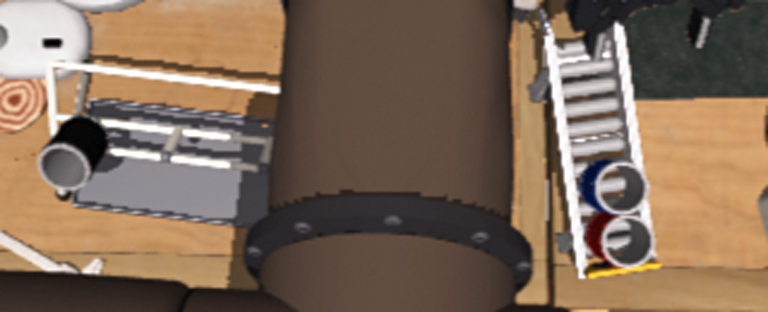

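View pics/t21.png

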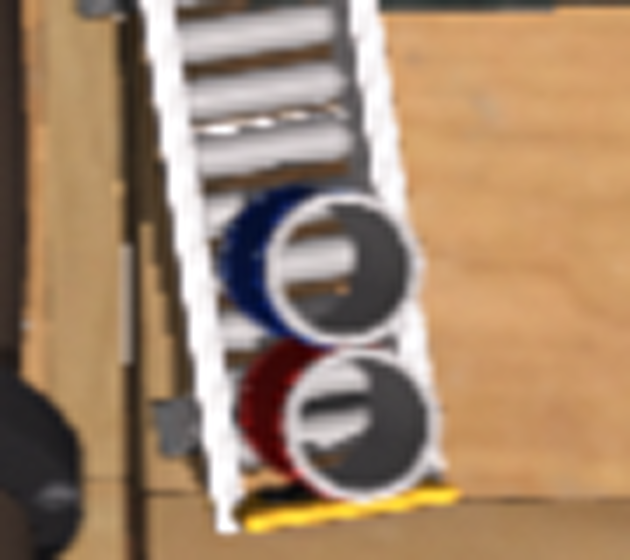

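Request:
{"fn": "send_rows", "kwargs": {"rows": [[[0, 0, 0], [0, 0, 0], 0.08], [[0, 0, 0], [0, 0, 0], 0.08], [[0, 0, 0], [0, 0, 0], 0.08], [[0, 0, 0], [0, 0, 0], 0.08], [[0, 0, 0], [0, 0, 0], 0.08], [[0, 0, 0], [0, 0, 0], 0.08]]}}

```text
time_s: 26.18
tool_pos: [0.5812, -0.2406, 0.2819]
eef_rot: [3.033, 0.243, -0.643]
wrist_force: [-0.5, -0.9, -0.2]
width: 0.0802
```

```bash
python3 - <<'E'
from rel import *
S=lambda x,y:(220+(x+.5)/5-.5,100+(y+.5)/5-.5)
T=lambda x,y:(310+(x+.5)/7-.5,170+(y+.5)/7-.5)
for k,s,t in(("red",S(463,270),T(361,425)),("blue",S(387,249),T(340,268))):
    p,e=tri(s,t);m=p-.035*dz;print(k,p.round(4),e,"mid in deck",[round(float((m-O)@v),4) for v in(dx,dy,dz)])
a=capture('side');b=capture('top');o=cv2.imread('pics/fs.png');o2=cv2.imread('pics/ft.png')
print("motion since (mean abs diff over flasks)",np.abs(a[140:175,285:322].astype(int)-o[140:175,285:322]).mean(),np.abs(b[195:245,335:375].astype(int)-o2[195:245,335:375]).mean())
i=cv2.imread('pics/side0.png');print("black/bystander area vs start",np.abs(a[245:275,200:235].astype(int)-i[245:275,200:235]).mean())
cv2.imwrite('pics/fin.png',np.hstack([a[150:300,160:330],i[150:300,160:330]]).repeat(2,0).repeat(2,1))
E
```

```text
red [ 0.4357 -0.2632  0.1252] [0.08 0.08] mid in deck [0.025, 0.0007, 0.0332]
blue [ 0.4872 -0.2548  0.1372] [0.2  0.21] mid in deck [0.0786, 0.0008, 0.034]
motion since (mean abs diff over flasks) 0.8527670527670528 0.48883333333333334
black/bystander area vs start 6.653650793650794
```

View pics/fin.png

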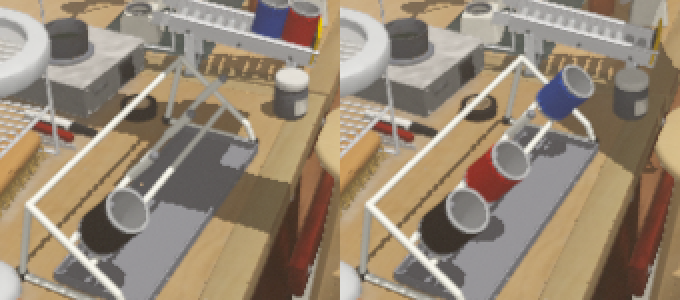

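Red and blue are at rest at deck x ≈ 25 and 79 mm, 54 mm apart. The black flask, the jar and the tape are where they were. Handing in.

```bash
python3 -c "
from bench import arm
print(arm.job_done())"
```

```text
the job is handed in; nothing more can be done
None
```

I moved both flasks and handed the job in at about 26 s of the 64 s allowed. The hand-in gives no verdict, so the results below are my own camera checks.

**What I did**
- **Red first:** I drew it about 84 mm along its own axis off the peg and set it square on the rollers at deck x ≈ 175 mm. I let go only once the wrist force showed contact, and it ran down upright to the stop.
- **Blue second:** I did the same, and it rolled down to stand directly behind red.
- **Forces:** wrist readings at the pauses stayed under about 10 N, and the arm ended about 17 cm clear of everything.

**Last checks**

| Flask | Deck x (mm) | Deck y (mm) | Deck z (mm) |
|---|---|---|---|
| Red (centre) | 25 | 1 | 33 |
| Blue (centre) | 79 | 1 | 34 |

- **Spacing:** the centres are 54 mm apart, so the sleeves are touching. Both flasks look upright in both views.
- **At rest:** pictures taken 0.9 s apart show no motion.
- **Black flask and bystanders:** by eye, the black flask, jar and tape sit at the same side-view pixels as at the start. The pixel difference around the black flask was not zero; I put that down to the arm's shadow.

**What disagreed or failed**
- **Steep tilt:** the arm ran into joint limits when I tried to line the tool up with the flasks' 40° lean. I gripped red at a 15° tool tilt and blue at 4° instead.
- **Deck position:** the deck origin measured about 2 mm lower than the text says, which is within the calibration. The final x and z readings above come out 2–4 mm below nominal for the same reason.

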